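Load tag blanks into the spring magazine of a tag feeder

TASK

Fill up the tag feeder on the authentication desk: take the two rectangular tag blanks, one from the blue inspection mat and one from the sloping tray of the white organiser, and press each of them down against the spring into the feeder's slanting magazine until it has snapped in under both catches. Both blanks must end up lying flat in the stack, held down by the catches, and everything else on the desk is to be left where it is.

Things in the scene. Friction and masses are not known exactly. Their poses are not given: they have to be found in the camera images.
- magazine: Magazine on the feeder's front: grey casing, four aluminium corner angles, two catches, spring plate. Own z: up out of the stack, tilted 25 deg from vertical towards the feeder's front; blanks go in along -z with their length along x. x: uphill to the housing; y: level. Origin: centre line, level with the catches' lower tips, 150 mm over the desk. Casing 116 x 84 mm (x, y) below z = -14 mm.
- mouth (a point): Point on the magazine's centre line at its z = +40 mm, level with the tops of the straight corner angles (above it they flare outwards for another 10 mm). Between the angles: 92 mm in x, 62 mm in y, i.e. 2 mm play all round a blank. On both y sides the angles leave a gap 52 mm wide (x from -26 to +26 mm) free for fingers; angles are 4 mm thick.
- catch_low (a joint): Swing of the catch at the magazine's low end, rad, 0 = in, up to 0.5 pushed out by a blank; springs back. Steel leaf 28 mm wide, 4 mm thick, from a pivot at magazine x = -50, z = +28 mm slanting in and down to its tip at x = -36, z = 0. A blank laid in loosely rests on both catches, underside at about z = +18 mm.
- catch_high (a joint): The same catch mirrored at the high end (pivot x = +50, tip x = +36 mm). Pressing a blank through takes about 8 to 15 N in all; when its upper face is 3 mm below magazine z = 0 both catches snap in over its ends (back to 0); let go, it rises against their tips, upper face at about z = -1 mm. The second blank goes on top likewise.
- follower (a joint): How far the steel spring plate under the stack is pressed down from its top stop, m: 0 empty, about 0.015 with one blank locked in, about 0.031 with two, 0.046 at the bottom stop. Plate top at magazine z = -1.5 mm when empty. Spring: 4 N at the top, plus 220 N/m.
- feeder: Tag feeder, fixed; origin on the desk below the magazine's origin, x to its back. Black plinth 290 x 150 x 20 mm (x from -85 to 205 mm). White housing x 75 to 205 mm, 150 mm wide, 238 mm high. On it a parked pick head 50 mm wide, up to 276 mm high, which with its suction cup reaches forward to x = 45 mm, 226 mm up and higher: it stands close above the magazine, in the way of a gripper held upright.
- tag_mat: Rectangular tag blank, grey plastic slab 88 x 58 x 16 mm (x, y, z) with a white panel on each face, 50 to 100 g, both faces and both ends alike for this job; origin at its centre. Lies flat on the inspection mat (a blue felt pad 210 x 170 x 3 mm), between other things.
- tag_tray: The other, identical tag blank 88 x 58 x 16 mm; origin at its centre. Lies on the organiser's sloping tray, its x axis uphill (24 deg), its lower end against the tray's lip.
- organiser: White wire-mesh desk organiser, fixed; origin on the desk at its middle line, x axis to its back. The sloping tray is 170 x 200 mm, its middle 30 mm behind the origin and 72 mm above the desk, rising to the back at 24 deg, with a 10 mm lip at the low front edge only and no side walls; behind it (x from 110 to 180 mm) a file compartment 130 mm high.
- mat: The inspection mat, 210 x 170 x 3 mm (x, y, z), fixed; origin under its centre.
- round_tag: Round tag, 50 mm across, 14 mm thick, on the organiser's tray beside the blank; not to be loaded, stays there. Origin at the centre of its underside.
- stick_tag: Narrow tag 120 x 22 x 14 mm lying on the far part of the mat; not to be loaded, stays there. Origin at the centre of its underside, x along it.
- pocket_scope: Black pocket microscope, 135 mm long, 26 mm thick, lying on the near part of the mat; stays there. Origin at the centre of its underside, x along it.
- cream_jar: White jar with a black lid, 56 mm across, 50 mm high, at a far corner of the mat close beside the blank; stays there. Origin at the centre of its underside.
- pen_cup: Black pen cup, 76 mm across, 100 mm high, pens up to 160 mm high; stays there. Origin at the centre of its underside.
- tape_roll: Roll of brown tape lying flat, 90 mm across, 24 mm high; stays there. Origin at the centre of its underside.
- flask: Orange drinking flask with a steel cap, 70 mm across, 240 mm high; stays there. Origin at the centre of its underside.
- gift_box: Grey-lidded gift box 120 x 90 x 45 mm; stays there. Origin at the centre of its underside.
Things that resemble listed ones, but are neither listed nor needed, are in the scene too. Leave any orange or purple look-alike of the tag_tray alone. What is shaped like the tag_mat but purple is not meant.

How it is judged:
By the outcome, as a careful person would: the job done as asked, in the order asked, and still so for the second after the job is handed in, with the robot touching nothing.
It also fails if it takes over 72 s, if anything falls off the work surface, if the arm or the gripper's body presses on something with over 40 N, if the wrist force passes 120 N, or if a joint passes its speed limit or range.

ROBOT

A 6-joint arm with a two-finger parallel gripper is mounted at the origin on the work surface. World frame = base frame: x ahead of the robot, y to its left, z up, the work surface at z = 0. Lengths are in m, angles in degrees, forces in N, time in s.
With the tool pointing down it reaches from about 0.375 to 0.9 m from the base axis. Payload 3.1 kg.
Tool frame: the origin (TCP) lies on the centre line of the jaws, within the pads' length; the fingertips stand env.tips_ahead ahead of it and the grasp point (between the pads) lies 3 mm ahead of it (env.tips_ahead is the distance from the TCP to the fingertips, in m); y points along the fingers, z is the direction in which the jaws open and shut, and the axes are right-handed (so a half turn about y gives the same grasp; the last joint's range is limited). The gripper opens to 85 mm and grips with 20 to 120 N. Pads are 22 mm wide; open, the fingers measure 114 mm over their backs; the gripper's body (76 mm by 85 mm) begins 54 mm behind the grasp point. The pads swing forward as they close: fully open they stand 13 mm farther back than shut.
Start: joints at [65.46, 30.224, 82.088, -0, 67.689, -10.227], TCP at [0.154, 0.606, 0.222] pointing down, gripper open.
Joint ranges: [-176.69, 176.69], [-43.24, 126.21], [12.49, 139.97], [-82, 262], [0, 151.66], [-163.58, 163.58]. Speed limits (degrees/s): [159.86, 159.86, 180, 180, 180, 180].

INTERFACE

Orientations are given as a 3x3 rotation matrix whose columns are the frame's x, y, z axes.
In Python, from workcell import env gives the robot as it stands. The module is installed in compiled form; this text tells all that it offers.
- The arm moves only by the shell command python3 -m inch 'ROWS' [FORCE]. ROWS is JSON, a list of rows, each an object with "angular": the turn, a rotation vector about the tool's x, y, z in degrees, a list of three; "slide": the shift along the tool's x, y, z in m, a list of three; "gripper": the closure, from 0 (fully open) to 1 (shut). A call has 1 to 12 rows; each row is the pose to reach, as a shift and turn from the pose measured when the call began, along the tool's axes at that moment; what a row does not reach only later rows make up. A row lasts 1/12 s, in which the tool goes at most 41.7 mm and 7.16 degrees, less where a joint would pass 70% of its speed; a pose out of reach is approached as far as the arm can. A call with a gripper value outside its range is refused whole. The fingers move at their own pace and stop on an object; FORCE is the grip in N (left out, the last holds). Time passes only in rows, so rows that repeat a pose let the fingers close. It gives the time, the measured TCP pose, the force and the opening at its end, in the units of the state.
- env.get_obs(): the state, without advancing time (a new reading comes with each control period).
- env.snapshot(name): name is "scene" or "side" or "wrist"; returns a dict with "image" (420x560x3 uint8, blue, green, red), "mtx" (3x3 intrinsics, pixels), "k1" (the pictures are not rectified: a ray, as slopes to the right and down, at radius r is drawn at 1 + k1 r^2 times it, then the intrinsics apply), "T" (4x4, takes a point from camera to world coordinates). Camera axes: x right, y down, z forward; pixel columns grow to the right and rows downward; lengths in m; the calibration is good to about 2 mm. A picture is of the moment at which its call begins. There is no depth.
- env.job_done(): hands the job in, once; it reports no verdict.
Trained networks look in the newest picture that a camera, given by its name, has taken for a name from the list of things; names that differ only in an ending like _2 or _b are one class to them, and where a whole thing is asked for, a point or a joint stands for the part that bears it (a point fixed in the world has none). Each returns a list of dicts, best first, with "confidence" (0 to 1); they miss things now and then, are a little off and sometimes report something else, mostly with a low value. They report only what shows in the picture. A call takes as long as a camera call. They do not tell look-alikes from the thing itself.
- env.spot_in(camera, thing): "at" ([column, row] in pixels, amid what is visible of it).
- env.masks_of(camera, thing): "region" (420x560 bool, what is visible of it) and "at" ([column, row] in pixels, amid what is visible of it).
The state is a dict: "t": time; "joint_pos": joint angles; "qvel": joint speeds; "joint_torque": joint torques, N m; "position": TCP position; "orientation": TCP orientation; "force": force on the tool from outside, world axes, zero at the start; "moment": the same for the moment, N m; "width": opening from 0.0 (shut) to 1.0 (fully open).
Only numpy, scipy, OpenCV 4.12 (cv2) and the standard library are available. Lean on these libraries where they do the work, as an engineer would, in place of code of your own. Each camera call takes 0.05 s, during which the arm holds its last target.

## Working session

There is one attempt and no reset: what is moved stays moved. The work goes in short steps, Python scripts to look and compute and a shell command to move; the robot and the scene stay as the last step left them, time stands still between calls to the robot, and variables do not carry over. Pictures are saved under pics/ and viewed, and the job is handed in when it is done.

```bash
mkdir -p pics; ls; python3 - <<'E'
from workcell import env
import cv2
o=env.get_obs(); print(o, env.tips_ahead)
for n in ["scene","side","wrist"]:
    s=env.snapshot(n); cv2.imwrite(f"pics/a_{n}.png",s["image"]); print(n,s["mtx"].tolist(),s["k1"],s["T"].round(4).tolist())
E
```

```text
pics
{'t': 0.0, 'joint_pos': array([ 6.54614824e+01,  3.02794097e+01,  8.21582939e+01,  1.28519872e-05,
        6.76883574e+01, -1.02254491e+01]), 'qvel': array([-0.00068871,  0.05443633, -0.01896905,  0.01052081,  0.09373012,
       -0.02587288]), 'joint_torque': array([-5.52702804e-04, -4.42354238e+01, -1.78024739e+01, -2.51744568e-04,
        8.22432776e-03, -2.32543350e-06]), 'position': array([0.15414812, 0.60491916, 0.22071829]), 'orientation': array([[ 9.68959169e-01, -9.13933699e-04,  2.47219121e-01],
       [-2.47220501e-01, -2.00137735e-03,  9.68957181e-01],
       [-3.90783871e-04, -9.99997580e-01, -2.16519609e-03]]), 'force': array([-0.48200495, -0.20219202, -0.40548955]), 'moment': array([0.03141944, 0.01648234, 0.03585969]), 'width': 0.9969867069006048} 0.022
scene [[453.90674656283437, 0.0, 271.79464775089286], [0.0, 453.90674656283437, 208.5309195781227], [0.0, 0.0, 1.0]] -0.058339712993831484 [[0.4299, 0.6705, -0.6047, 1.2801], [0.9029, -0.3186, 0.2887, -0.3743], [0.0009, -0.67, -0.7423, 1.0437], [0.0, 0.0, 0.0, 1.0]]
side [[482.2163750940439, 0.0, 282.65515414275995], [0.0, 482.2163750940439, 208.64426085261522], [0.0, 0.0, 1.0]] 0.05107581134792049 [[-0.9936, -0.0951, 0.0607, 0.4258], [-0.1112, 0.7339, -0.6701, 1.0111], [0.0191, -0.6726, -0.7398, 1.271], [0.0, 0.0, 0.0, 1.0]]
wrist [[321.4942951918702, 0.0, 280.41653042973843], [0.0, 321.4942951918702, 207.89108249201763], [0.0, 0.0, 1.0]] -0.012409390514648119 [[0.2473, 0.9278, 0.2794, 0.083], [0.9689, -0.2364, -0.0728, 0.624], [-0.0015, 0.2887, -0.9574, 0.3745], [0.0, 0.0, 0.0, 1.0]]
```

View pics/a_scene.png

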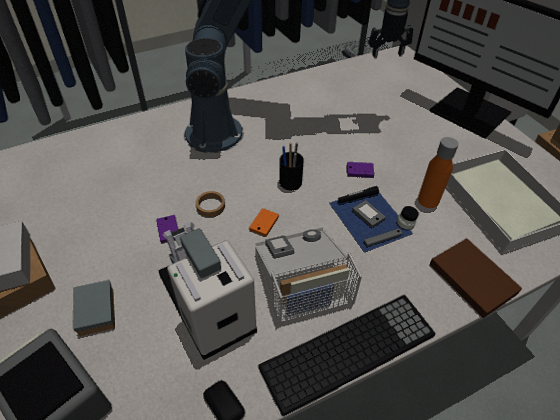

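View pics/a_side.png

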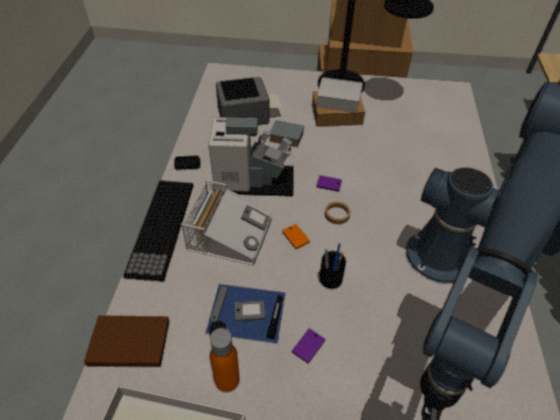

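View pics/a_wrist.png

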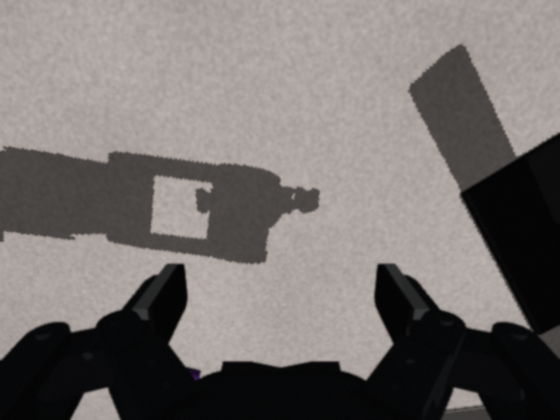

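```bash
cat > h.py <<'E'
import numpy as np, cv2
from workcell import env
def proj(s,P):
    P=np.atleast_2d(P); T=s["T"]; c=(P-T[:3,3])@T[:3,:3]
    return cv2.projectPoints(c.reshape(-1,1,3),np.zeros(3),np.zeros(3),s["mtx"],np.array([s["k1"],0,0,0,0.]))[0].reshape(-1,2)
def ray(s,p):
    u=cv2.undistortPoints(np.array(p,float).reshape(-1,1,2),s["mtx"],np.array([s["k1"],0,0,0,0.])).reshape(-1,2)
    d=np.c_[u,np.ones(len(u))]@s["T"][:3,:3].T
    return s["T"][:3,3],d
def onz(s,p,z):
    o,d=ray(s,p); return o+d*((z-o[2])/d[:,2])[:,None]
def tri(s1,p1,s2,p2):
    A=np.zeros((3,3));b=np.zeros(3)
    for s,p in((s1,p1),(s2,p2)):
        o,d=ray(s,[p]);d=d[0]/np.linalg.norm(d[0]);M=np.eye(3)-np.outer(d,d);A+=M;b+=M@o
    return np.linalg.solve(A,b)
def crop(s,c,r,f,name):
    x,y=int(c[0]),int(c[1]);im=s["image"][max(0,y-r):y+r,max(0,x-r):x+r]
    cv2.imwrite(name,cv2.resize(im,None,fx=f,fy=f,interpolation=cv2.INTER_CUBIC))
E
python3 - <<'E'
from h import *
S={n:env.snapshot(n) for n in("scene","side")}
for th in ["tag_mat","magazine","catch_low","feeder","organiser","mat","round_tag","stick_tag","pocket_scope","cream_jar","pen_cup","flask"]:
    for n in S:
        print(th,n,[(np.round(d["at"]).tolist(),round(d["confidence"],2)) for d in env.spot_in(n,th)][:6])
crop(S["scene"],(290,240),75,5,"pics/b_sc1.png")
crop(S["scene"],(375,215),60,6,"pics/b_sc2.png")
crop(S["scene"],(195,255),70,6,"pics/b_sc3.png")
crop(S["side"],(255,170),70,6,"pics/b_si1.png")
crop(S["side"],(245,260),90,5,"pics/b_si2.png")
E
```

```text
tag_mat scene [([368.0, 214.0], 0.96), ([364.0, 169.0], 0.93)]
tag_mat side [([308.0, 345.0], 0.89), ([248.0, 310.0], 0.59), ([268.0, 155.0], 0.26)]
magazine scene [([176.0, 240.0], 0.66)]
magazine side [([270.0, 155.0], 0.76), ([251.0, 217.0], 0.46), ([221.0, 223.0], 0.31)]
catch_low scene [([177.0, 242.0], 0.46)]
catch_low side []
feeder scene [([210.0, 290.0], 0.61)]
feeder side [([248.0, 162.0], 0.73)]
organiser scene [([310.0, 276.0], 0.81)]
organiser side [([219.0, 224.0], 0.61)]
mat scene [([366.0, 222.0], 0.82)]
mat side [([249.0, 319.0], 0.73)]
round_tag scene [([311.0, 238.0], 0.64), ([307.0, 274.0], 0.47), ([96.0, 309.0], 0.34)]
round_tag side [([250.0, 242.0], 0.44)]
stick_tag scene [([382.0, 235.0], 0.81), ([291.0, 171.0], 0.43)]
stick_tag side []
pocket_scope scene [([359.0, 194.0], 0.86)]
pocket_scope side [([276.0, 318.0], 0.65), ([332.0, 266.0], 0.45)]
cream_jar scene [([404.0, 220.0], 0.67)]
cream_jar side []
pen_cup scene [([290.0, 171.0], 0.7)]
pen_cup side [([333.0, 266.0], 0.59), ([273.0, 154.0], 0.46)]
flask scene [([438.0, 172.0], 0.62), ([94.0, 309.0], 0.46)]
flask side [([223.0, 363.0], 0.6)]
```

View pics/b_sc1.png

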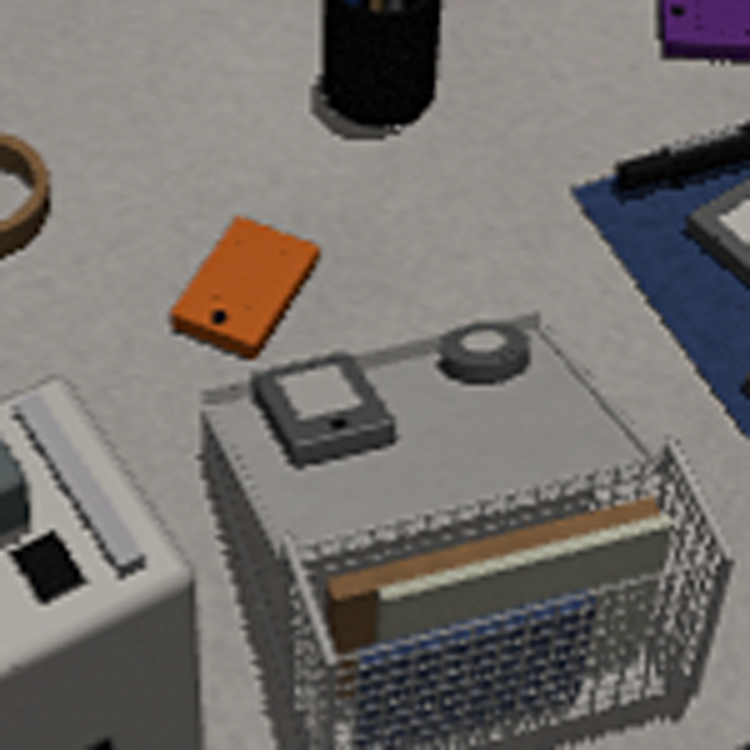

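View pics/b_sc2.png

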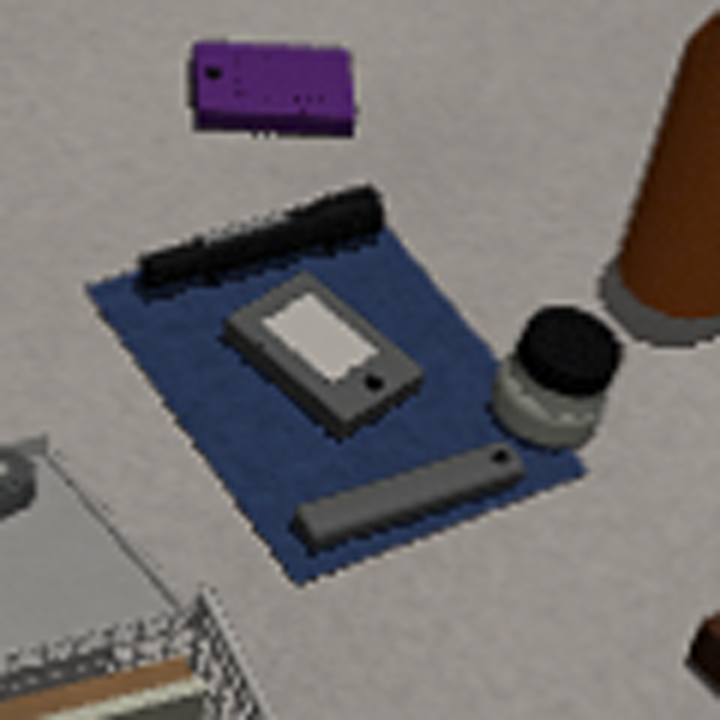

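View pics/b_sc3.png

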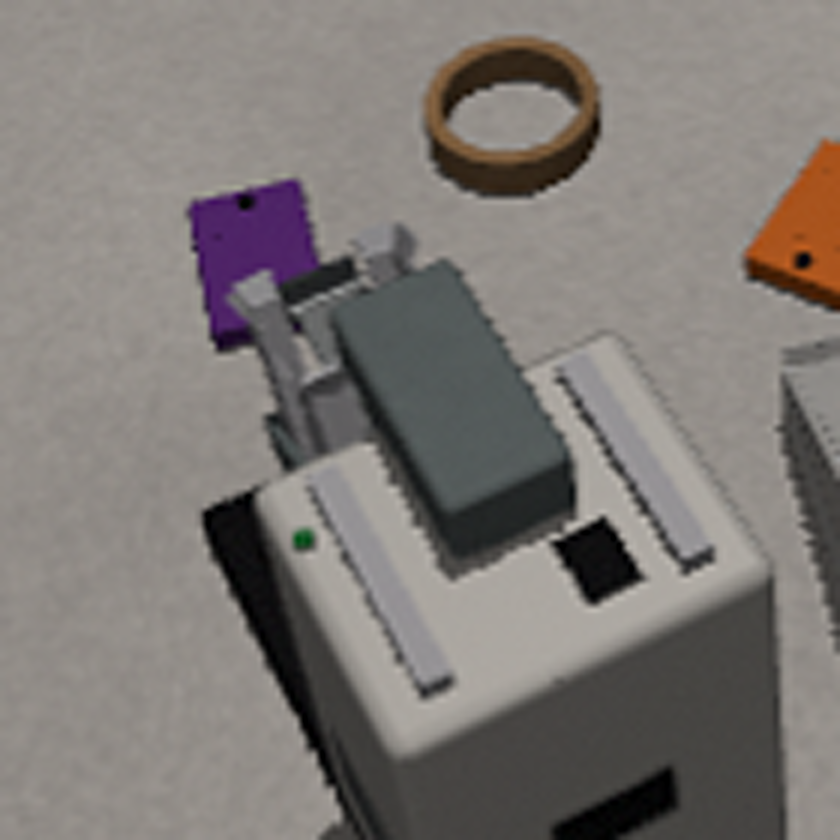

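View pics/b_si1.png

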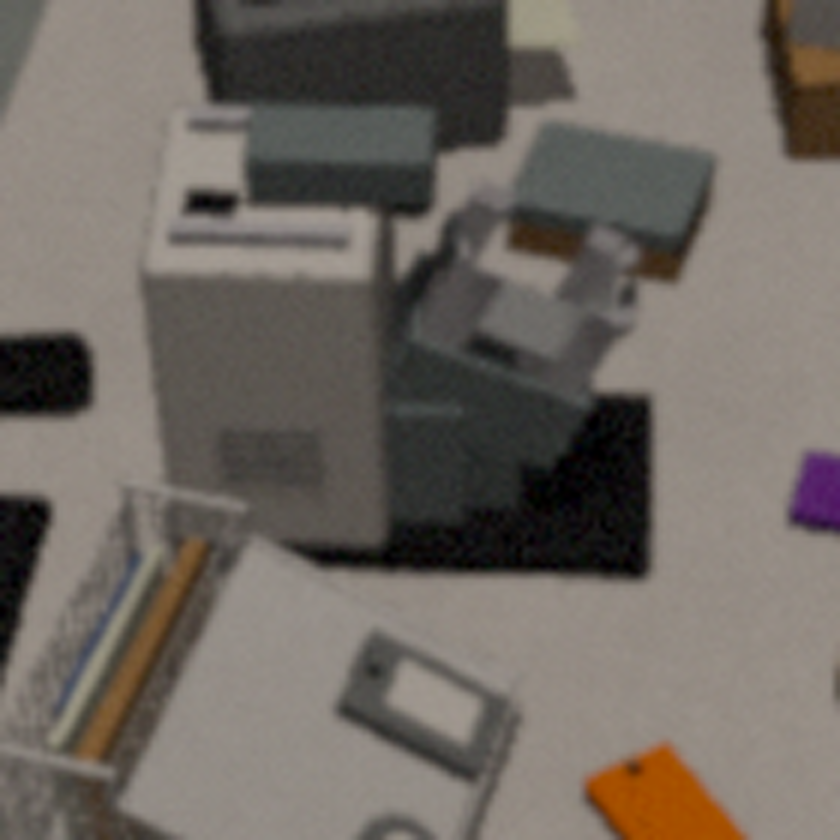

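View pics/b_si2.png

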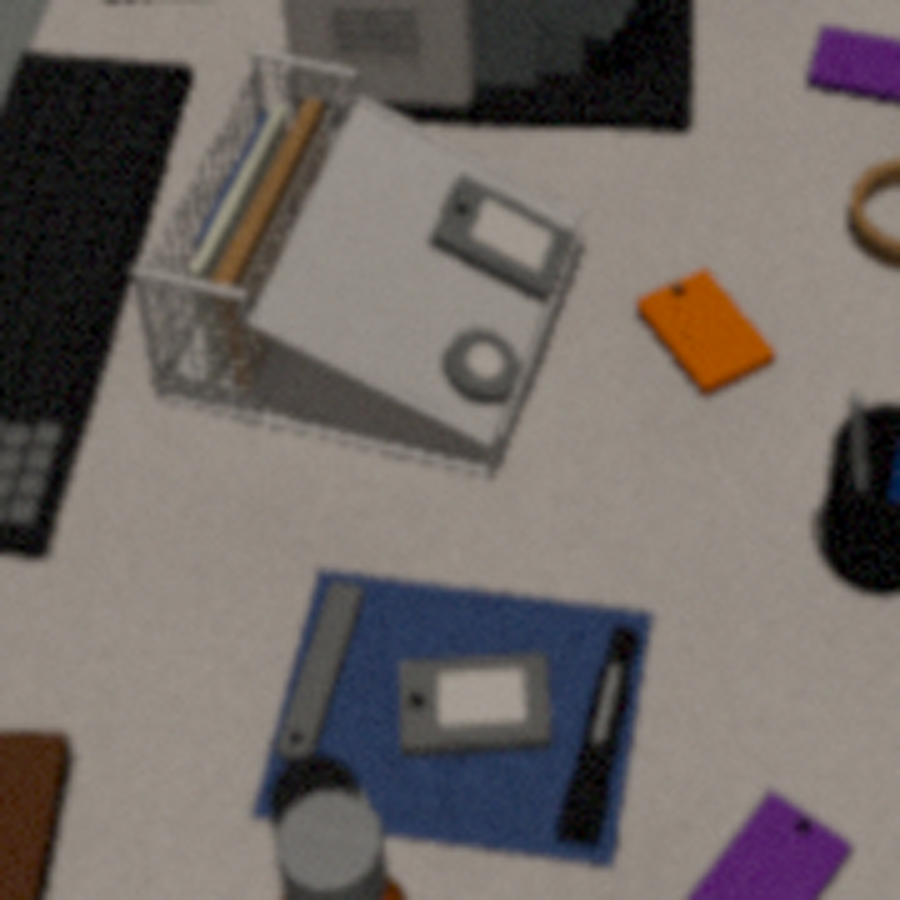

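```bash
cat >> h.py <<'E'
def un(p,o,f): return (np.array(p,float)+.5)/f-.5+np.array(o)
def Rz(a): c,s=np.cos(a),np.sin(a); return np.array([[c,-s,0],[s,c,0],[0,0,1]])
def Ry(a): c,s=np.cos(a),np.sin(a); return np.array([[c,0,s],[0,1,0],[-s,0,c]])
E
python3 - <<'E'
from h import *
from scipy.optimize import least_squares
import pickle
S={n:env.snapshot(n) for n in("scene","side")}
pickle.dump(S,open("S.pkl","wb"))
sc,si=S["scene"],S["side"]
# mat blank
a=onz(sc,un([[225,330],[308,275],[422,378],[340,430]],(315,155),6),.019)
b=onz(si,un([[403,745],[550,740],[547,655],[400,660]],(155,170),5),.019)
print("mat sc",a.round(3).tolist(),a.mean(0));print("mat si",b.round(3).tolist(),b.mean(0))
for q in(a,b):
  print([np.linalg.norm(q[i]-q[(i+1)%4]).round(3) for i in range(4)])
# feeder
F=np.array([[205,-75,238],[205,75,238],[75,75,238],[75,-75,238]])/1e3
fsc=un([[770,570],[400,755],[262,490],[610,335]],(125,185),6)
print("fe",onz(sc,fsc,.238).round(3).tolist())
pl=onz(si,un([[645,575],[650,398]],(185,100),6),.02);print("plinth front",pl.round(3).tolist())
# tray
L=np.array([[-44,-29],[-44,29],[44,29],[44,-29]])/1e3
tsc=un([[352,355],[253,372],[297,448],[395,428]],(215,165),5)
tsi=un([[578,232],[545,290],[432,235],[465,177]],(155,170),5)
for i,j in zip(tsc,tsi): print(tri(sc,i,si,j).round(3))
tsi=un([[545,290],[578,232],[465,177],[432,235]],(155,170),5)
for i,j in zip(tsc,tsi): print(tri(sc,i,si,j).round(3))
print(env.get_obs()["t"])
E
```

```text
mat sc [[0.554, 0.243, 0.019], [0.54, 0.302, 0.019], [0.624, 0.315, 0.019], [0.635, 0.259, 0.019]] [0.5881704 0.2795946 0.019    ]
mat si [[0.617, 0.322, 0.019], [0.533, 0.308, 0.019], [0.543, 0.253, 0.019], [0.629, 0.267, 0.019]] [0.58035768 0.28738694 0.019     ]
[np.float64(0.061), np.float64(0.085), np.float64(0.057), np.float64(0.082)]
[np.float64(0.085), np.float64(0.057), np.float64(0.087), np.float64(0.057)]
fe [[0.788, -0.183, 0.238], [0.802, -0.324, 0.238], [0.679, -0.334, 0.238], [0.667, -0.195, 0.238]]
plinth front [[0.502, -0.19, 0.02], [0.514, -0.346, 0.02]]
[ 0.576 -0.016  0.077]
[ 0.569 -0.038  0.027]
[ 0.647 -0.049  0.058]
[ 0.652 -0.029  0.107]
[0.579 0.    0.053]
[ 0.565 -0.054  0.051]
[ 0.643 -0.065  0.082]
[ 0.655 -0.013  0.083]
1.55
```

```bash
python3 - <<'E'
from h import *
import pickle
S=pickle.load(open("S.pkl","rb"));sc,si=S["scene"],S["side"]
print("flask",onz(sc,[[448,145],[430,208]],.24)[0].round(3),onz(sc,[[430,205]],0).round(3),onz(si,[[221,338]],.24).round(3),onz(si,[[229,385]],0).round(3))
print("pencup",onz(sc,[[291,185]],0).round(3),onz(si,[[331,280]],0).round(3))
print("org lip",onz(sc,un([[205,395],[540,318]],(215,165),5),.04).round(3))
print("jar",onz(sc,[[403,222]],.0).round(3))
E
```

```text
flask [0.621 0.48  0.24 ] [[0.63  0.487 0.   ]] [[0.607 0.497 0.24 ]] [[0.601 0.507 0.   ]]
pencup [[0.364 0.132 0.   ]] [[0.346 0.141 0.   ]]
org lip [[ 0.562 -0.081  0.04 ]
 [ 0.594  0.115  0.04 ]]
jar [[0.65  0.367 0.   ]]
```

```bash
python3 -m inch '[{"angular":[0,-12,0],"slide":[0.24,0,-0.107],"gripper":0},{"angular":[0,-12,0],"slide":[0.24,0,-0.107],"gripper":0},{"angular":[0,-12,0],"slide":[0.24,0,-0.107],"gripper":0},{"angular":[0,-23,0],"slide":[0.47,0,-0.212],"gripper":0},{"angular":[0,-23,0],"slide":[0.47,0,-0.212],"gripper":0},{"angular":[0,-23,0],"slide":[0.47,0,-0.212],"gripper":0},{"angular":[0,-23,0],"slide":[0.47,0,-0.212],"gripper":0},{"angular":[0,-23,0],"slide":[0.47,0,-0.212],"gripper":0},{"angular":[0,-23,0],"slide":[0.47,0,-0.212],"gripper":0},{"angular":[0,-23,0],"slide":[0.47,0,-0.212],"gripper":0},{"angular":[0,-23,0],"slide":[0.47,0,-0.212],"gripper":0},{"angular":[0,-23,0],"slide":[0.47,0,-0.212],"gripper":0}]'
python3 -m inch '[{"angular":[0,0,0],"slide":[0,0,0],"gripper":0.1}]'
python3 - <<'E'
from h import *
import pickle
s=env.snapshot("wrist");pickle.dump(s,open("W1.pkl","wb"))
cv2.imwrite("pics/c_w.png",s["image"]);o=env.get_obs();print(o["t"],o["position"],o["orientation"],o["force"],o["joint_pos"],o["width"],s["T"].round(4).tolist())
E
```

```text
t: 2.55
position: [0.5428, 0.2953, 0.2219]
orientation: [[0.989, 0.0, -0.151], [0.151, 0.0, 0.989], [0.0, -1.0, 0.0]]
force: [0.8, 0.1, 1.0]
width: 0.999
t: 2.63
position: [0.5499, 0.2904, 0.2221]
orientation: [[0.99, 0.007, -0.144], [0.144, -0.001, 0.99], [0.006, -1.0, -0.002]]
force: [0.4, 0.6, -0.1]
width: 0.899
2.6833 [0.54685735 0.29215113 0.22185034] [[ 9.89423038e-01  2.74693124e-03 -1.45032776e-01]
 [ 1.45033320e-01  1.11787615e-06  9.89426771e-01]
 [ 2.71804944e-03 -9.99996227e-01 -3.97290506e-04]] [ 0.28531683 -0.0797044  -0.81018744] [ 1.78235905e+01  2.97681779e+01  8.29387079e+01 -5.22131991e-02
  6.71432694e+01 -8.04954001e+01] 0.9006093564807001 [[-0.1443, 0.9454, 0.2924, 0.4761], [0.9895, 0.1383, 0.0411, 0.2804], [-0.0016, 0.2952, -0.9554, 0.3753], [0.0, 0.0, 0.0, 1.0]]
```

View pics/c_w.png

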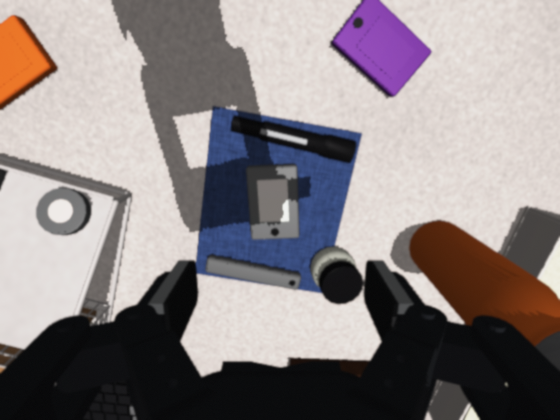

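```bash
python3 - <<'E'
from h import *
import pickle
s=env.snapshot("wrist");pickle.dump(s,open("W1.pkl","wb"))
crop(s,(272,203),50,8,"pics/c_w2.png")
o=env.get_obs();print(o["t"],o["position"],s["T"][:3,3])
E
```

```text
2.7333 [0.54439133 0.2937001  0.22165661] [0.47365867 0.28195814 0.37534354]
```

View pics/c_w2.png

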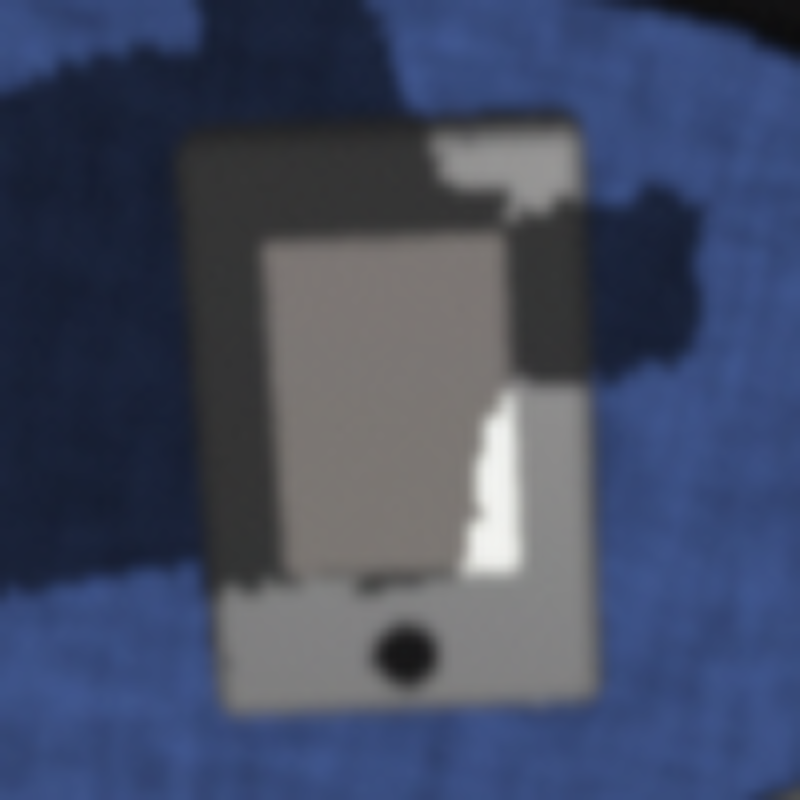

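```bash
python3 - <<'E'
from h import *
import pickle
s=pickle.load(open("W1.pkl","rb"))
q=onz(s,un([[180,150],[582,132],[597,695],[224,712]],(222,153),8),.019)
print(q.round(4).tolist(),q.mean(0));print([np.linalg.norm(q[i]-q[(i+1)%4]).round(4) for i in range(4)])
d=q[2]+q[3]-q[0]-q[1];print(np.degrees(np.arctan2(d[1],d[0])));d=q[1]+q[2]-q[0]-q[3];print(np.degrees(np.arctan2(-d[0],d[1])))
o=env.get_obs();print(o["t"],o["position"],o["orientation"])
print(env.spot_in("wrist","pocket_scope"),env.spot_in("wrist","cream_jar"))
E
```

```text
[[0.5447, 0.2512, 0.019], [0.5341, 0.3065, 0.019], [0.6175, 0.3221, 0.019], [0.6283, 0.2673, 0.019]] [0.58113811 0.2867991  0.019     ]
[np.float64(0.0563), np.float64(0.0849), np.float64(0.0559), np.float64(0.0851)]
10.721984110037832
11.02754263742941
2.7333 [0.54439133 0.2937001  0.22165661] [[ 9.89140389e-01  2.23511144e-04 -1.46973607e-01]
 [ 1.46973494e-01  4.59983450e-04  9.89140324e-01]
 [ 2.88689312e-04 -9.99999869e-01  4.22137995e-04]]
[{'at': [294.8, 139.7], 'confidence': 0.77}] [{'at': [334.2, 277.6], 'confidence': 0.86}]
```

```bash
python3 -m inch '[{"angular":[0,-2.4,0],"slide":[0.035,0.04,-0.012],"gripper":0.18},{"angular":[0,-2.4,0],"slide":[0.035,0.08,-0.012],"gripper":0.18},{"angular":[0,-2.4,0],"slide":[0.035,0.115,-0.012],"gripper":0.18},{"angular":[0,-2.4,0],"slide":[0.035,0.145,-0.012],"gripper":0.18},{"angular":[0,-2.4,0],"slide":[0.035,0.157,-0.012],"gripper":0.18},{"angular":[0,-2.4,0],"slide":[0.035,0.157,-0.012],"gripper":0.18},{"angular":[0,-2.4,0],"slide":[0.035,0.157,-0.012],"gripper":0.18}]'
python3 - <<'E'
from h import *
s=env.snapshot("wrist");cv2.imwrite("pics/d_w.png",s["image"]);o=env.get_obs();print(o["t"],o["position"],o["orientation"],o["force"],o["width"])
E
```

```text
t: 3.42
position: [0.5776, 0.2903, 0.0651]
orientation: [[0.981, -0.001, -0.194], [0.194, 0.0, 0.981], [-0.001, -1.0, 0.001]]
force: [1.0, -0.4, -0.3]
width: 0.817
3.4667 [0.5789294  0.29035132 0.06646556] [[ 9.81115156e-01  1.83991941e-03 -1.93415782e-01]
 [ 1.93413496e-01  1.35017608e-03  9.81116403e-01]
 [ 2.06632048e-03 -9.99997396e-01  9.68812974e-04]] [ 0.83771427 -0.73285733 -0.1150777 ] 0.8190616121863903
```

View pics/d_w.png

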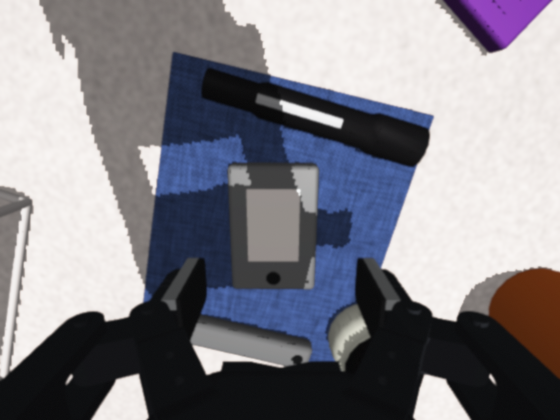

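```bash
python3 - <<'E'
from h import *
s=env.snapshot("wrist");o=env.get_obs();R=o["orientation"];p=o["position"]
for t in (.012,.016,.02,.022,.024):
    print(t,[proj(s,p+R@np.array([x,t,z])).round(1).tolist() for x in(-.011,.011) for z in (-.035,.035,)])
crop(s,(280,290),100,4,"pics/d_w2.png")
q=onz(s,[[230,165],[318,165],[315,289],[233,289]],.019);print(q.round(4).tolist(),q.mean(0))
E
```

```text
0.012 [[[215.2, 231.0]], [[342.9, 231.0]], [[217.5, 267.3]], [[340.7, 267.3]]]
0.016 [[[216.6, 228.5]], [[341.6, 228.5]], [[218.8, 264.1]], [[339.4, 264.1]]]
0.02 [[[217.9, 226.0]], [[340.3, 226.0]], [[220.0, 261.0]], [[338.3, 261.0]]]
0.022 [[[218.6, 224.9]], [[339.7, 224.9]], [[220.6, 259.5]], [[337.7, 259.5]]]
0.024 [[[219.2, 223.7]], [[339.1, 223.7]], [[221.2, 258.1]], [[337.1, 258.1]]]
[[0.5449, 0.252, 0.019], [0.5343, 0.3063, 0.019], [0.6207, 0.3242, 0.019], [0.6319, 0.2672, 0.019]] [0.58293418 0.28742062 0.019     ]
```

View pics/d_w2.png

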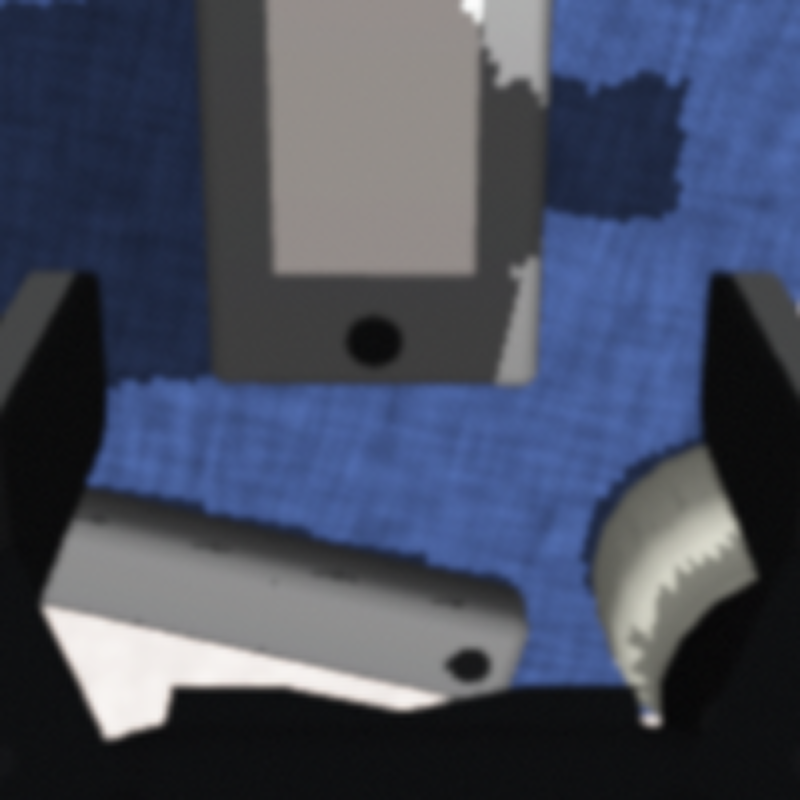

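```bash
python3 -m inch '[{"angular":[0,0,0],"slide":[0.003,0,-0.004],"gripper":0.18},{"angular":[0,0,0],"slide":[0.003,0.015,-0.004],"gripper":0.18},{"angular":[0,0,0],"slide":[0.003,0.03,-0.004],"gripper":0.18},{"angular":[0,0,0],"slide":[0.003,0.034,-0.004],"gripper":0.18},{"angular":[0,0,0],"slide":[0.003,0.036,-0.004],"gripper":0.18},{"angular":[0,0,0],"slide":[0.003,0.036,-0.004],"gripper":0.18}]'
python3 - <<'E'
from h import *
s=env.snapshot("wrist");cv2.imwrite("pics/e_w.png",s["image"]);o=env.get_obs();print(o["t"],o["position"],o["orientation"],o["force"],o["width"])
E
```

```text
t: 4.02
position: [0.5841, 0.2871, 0.0321]
orientation: [[0.981, 0.005, -0.193], [0.193, 0.002, 0.981], [0.005, -1.0, 0.001]]
force: [-0.2, -0.8, 0.3]
width: 0.82
4.0667 [0.58426282 0.28716408 0.03234443] [[ 0.98116318  0.00524085 -0.19310969]
 [ 0.19310003  0.00229391  0.98117639]
 [ 0.00558517 -0.99998364  0.00123869]] [-0.14886173 -0.05225743  0.15907218] 0.819906457099583
```

View pics/e_w.png

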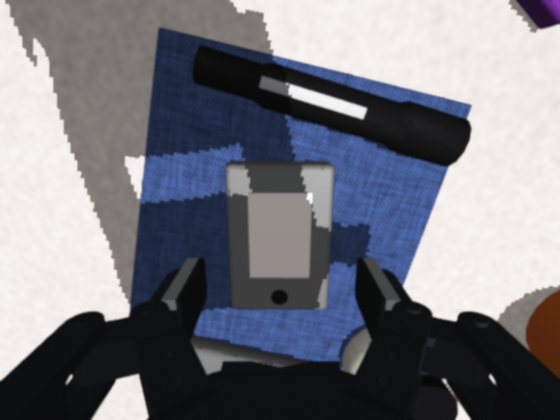

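```bash
python3 - <<'E'
from h import *
s=env.snapshot("wrist");o=env.get_obs();R=o["orientation"];p=o["position"]
print(proj(s,[.583,.287,.019]),p)
from scipy.optimize import least_squares
ob=np.array([[204,258],[358,258],[206,297],[356,297]])
f=lambda v:(proj(s,[p+R@np.array([v[0]+a,v[1],z*v[2]]) for a in(-.011,.011) for z in(-1,1)])-ob).ravel()
r=least_squares(f,[0,.02,.035]);print(r.x,r.fun.round(1))
E
python3 -m inch '[{"angular":[0,0,0],"slide":[0,0.002,0],"gripper":0.18},{"angular":[0,0,0],"slide":[0,0.004,0],"gripper":0.18},{"angular":[0,0,0],"slide":[0,0.004,0],"gripper":0.18}]'
```

```text
[[279.51549407 244.75744037]] [0.58431398 0.28724417 0.03242998]
[ 0.00751469 -0.00805029  0.03851028] [-2.1  0.1 -1.1  0.1 -1.  -0.1 -2.1 -0.1]
t: 4.37
position: [0.5844, 0.2873, 0.0286]
orientation: [[0.981, 0.006, -0.193], [0.193, 0.002, 0.981], [0.006, -1.0, 0.001]]
force: [1.4, -0.1, -1.1]
width: 0.819
```

```bash
python3 -m inch '[{"angular":[0,0,0],"slide":[0,0.003,0],"gripper":0.18},{"angular":[0,0,0],"slide":[0,0.005,0],"gripper":0.18},{"angular":[0,0,0],"slide":[0,0.005,0],"gripper":0.18}]'; python3 -m inch '[{"angular":[0,0,0],"slide":[0,0.002,0],"gripper":0.18},{"angular":[0,0,0],"slide":[0,0.004,0],"gripper":0.18},{"angular":[0,0,0],"slide":[0,0.004,0],"gripper":0.18}]'
```

```text
t: 4.62
position: [0.584, 0.2871, 0.0229]
orientation: [[0.981, 0.005, -0.193], [0.193, 0.002, 0.981], [0.005, -1.0, 0.001]]
force: [-0.8, 0.1, -0.6]
width: 0.82
t: 4.87
position: [0.5837, 0.287, 0.0183]
orientation: [[0.981, 0.004, -0.193], [0.193, 0.002, 0.981], [0.004, -1.0, 0.001]]
force: [-0.7, 0.7, -0.7]
width: 0.818
```

```bash
python3 -m inch '[{"angular":[0,0,0],"slide":[0,0.002,0],"gripper":0.18},{"angular":[0,0,0],"slide":[0,0.004,0],"gripper":0.18},{"angular":[0,0,0],"slide":[0,0.004,0],"gripper":0.18}]'
```

```text
t: 5.12
position: [0.5833, 0.2869, 0.0138]
orientation: [[0.981, 0.003, -0.193], [0.193, 0.002, 0.981], [0.003, -1.0, 0.001]]
force: [0.5, -0.2, -0.5]
width: 0.822
```

```bash
python3 -m inch '[{"angular":[0,0,0],"slide":[0,0.002,0],"gripper":0.18},{"angular":[0,0,0],"slide":[0,0.003,0],"gripper":0.18},{"angular":[0,0,0],"slide":[0,0.003,0],"gripper":0.18}]'
```

```text
t: 5.37
position: [0.5831, 0.2869, 0.0104]
orientation: [[0.981, 0.002, -0.193], [0.193, 0.001, 0.981], [0.002, -1.0, 0.001]]
force: [0.4, 0.4, -1.0]
width: 0.819
```

```bash
python3 - <<'E'
from h import *
s=env.snapshot("wrist");cv2.imwrite("pics/f_w.png",s["image"])
crop(env.snapshot("side"),(248,315),60,6,"pics/f_si.png")
E
```

```text
(no output)
```

View pics/f_w.png

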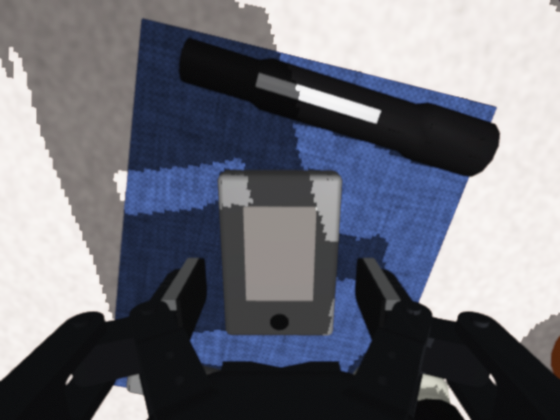

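View pics/f_si.png

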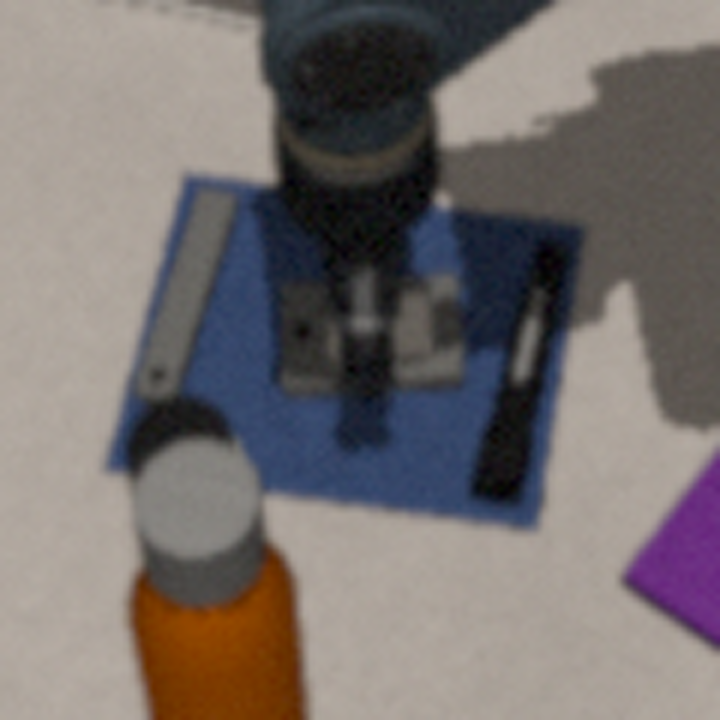

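```bash
python3 -m inch '[{"angular":[0,0,0],"slide":[0,0,0],"gripper":0.27},{"angular":[0,0,0],"slide":[0,0,0],"gripper":0.27},{"angular":[0,0,0],"slide":[0,0,0],"gripper":0.27}]' 20;  python3 - <<'E'
from h import *
s=env.snapshot("wrist");crop(s,(280,270),100,4,"pics/g_w.png");print(env.get_obs()["t"])
E
```

```text
t: 5.72
position: [0.5833, 0.287, 0.0108]
orientation: [[0.981, 0.003, -0.193], [0.193, 0.002, 0.981], [0.003, -1.0, 0.001]]
force: [0.2, -0.2, -0.4]
width: 0.73
5.7667
```

View pics/g_w.png

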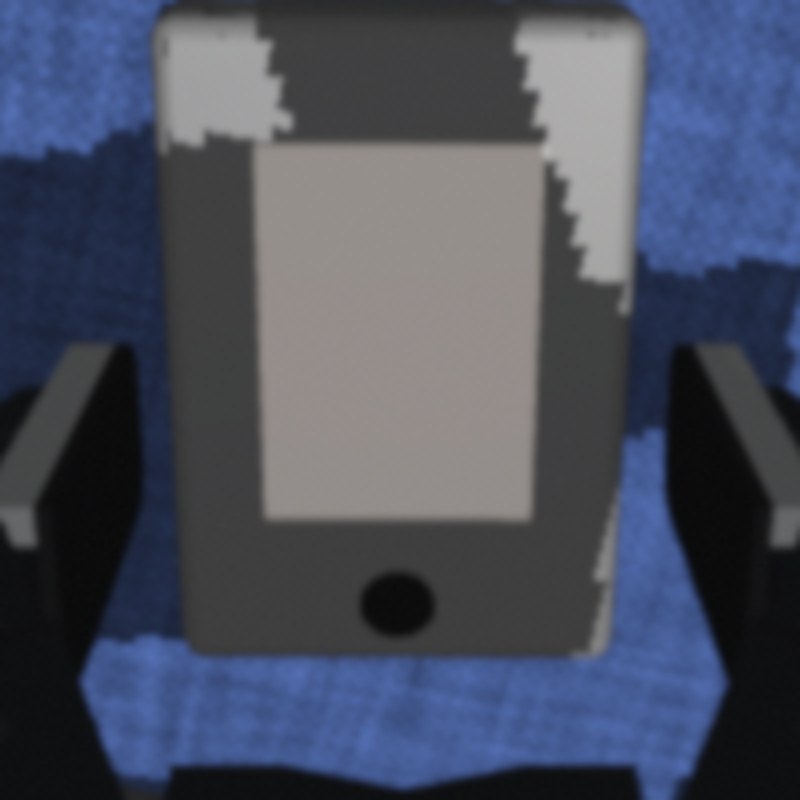

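```bash
python3 -m inch '[{"angular":[0,0,0],"slide":[0,0,0],"gripper":0.36},{"angular":[0,0,0],"slide":[0,0,0],"gripper":0.36},{"angular":[0,0,0],"slide":[0,0,0],"gripper":0.36}]' 20;  python3 - <<'E'
from h import *
s=env.snapshot("wrist");crop(s,(280,270),100,4,"pics/h_w.png");print(env.get_obs()["t"])
E
```

```text
t: 6.02
position: [0.5834, 0.2869, 0.0108]
orientation: [[0.981, 0.003, -0.193], [0.193, 0.002, 0.981], [0.003, -1.0, 0.001]]
force: [0.3, -0.3, -0.1]
width: 0.64
6.0667
```

View pics/h_w.png

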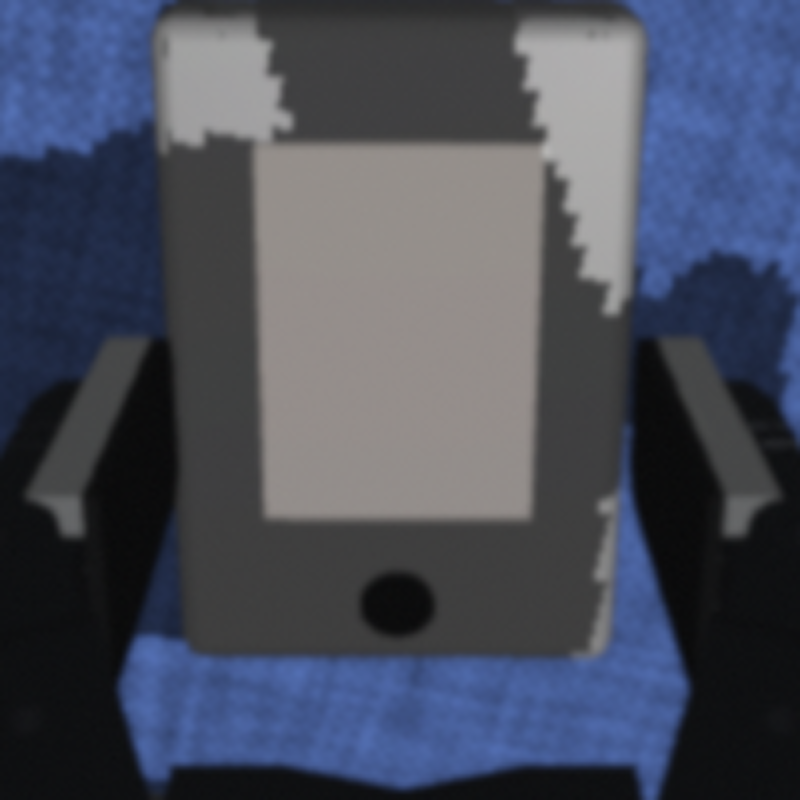

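```bash
python3 -m inch '[{"angular":[0,0,0],"slide":[0,0,0],"gripper":0.42},{"angular":[0,0,0],"slide":[0,0,0],"gripper":0.42},{"angular":[0,0,0],"slide":[0,0,0],"gripper":0.42}]' 20;  python3 - <<'E'
from h import *
s=env.snapshot("wrist");crop(s,(280,270),100,4,"pics/i_w.png");crop(env.snapshot("scene"),(370,205),60,6,"pics/i_sc.png");print(env.get_obs()["t"])
E
```

```text
t: 6.32
position: [0.5834, 0.2869, 0.0109]
orientation: [[0.981, 0.003, -0.193], [0.193, 0.002, 0.981], [0.003, -1.0, 0.001]]
force: [-0.6, -0.4, -0.3]
width: 0.579
6.4167
```

View pics/i_w.png

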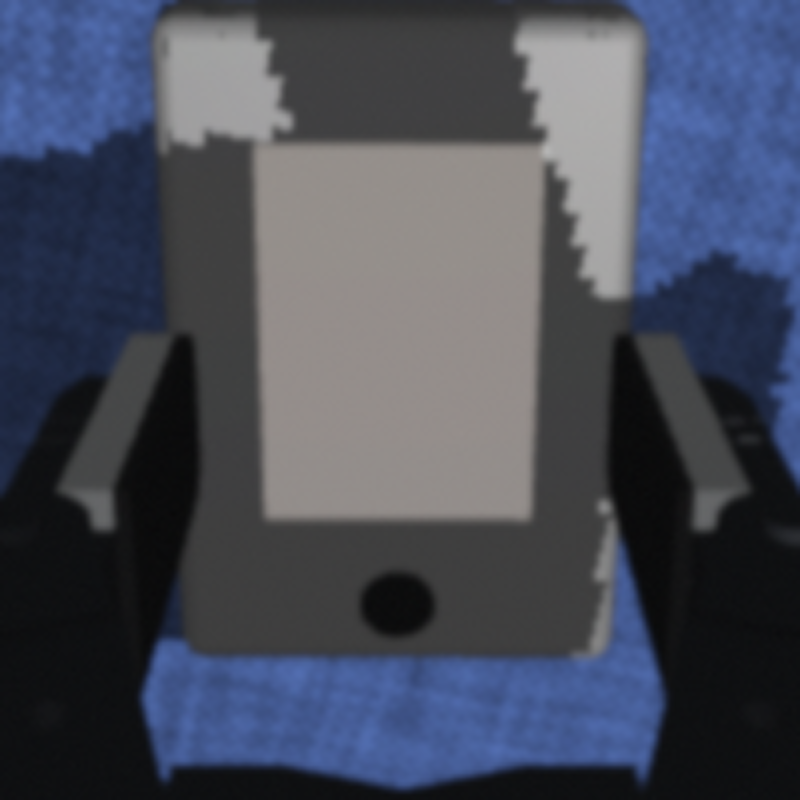

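View pics/i_sc.png

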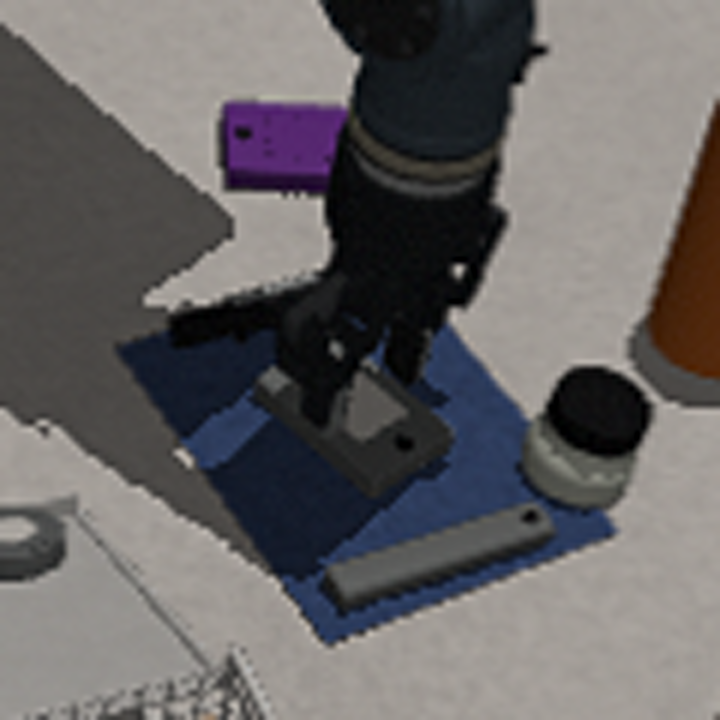

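```bash
python3 -m inch '[{"angular":[0,0,0],"slide":[0,0,0],"gripper":0.25},{"angular":[0,0,0],"slide":[0,0,0],"gripper":0.25},{"angular":[0,0,0],"slide":[0,0,0],"gripper":0.25},{"angular":[0,0,0],"slide":[0,0.006,0],"gripper":0.25},{"angular":[0,0,0],"slide":[0,0.012,0],"gripper":0.25},{"angular":[0,0,0],"slide":[0,0.014,0],"gripper":0.25},{"angular":[0,0,0],"slide":[0,0.014,0],"gripper":0.25}]' 20;  python3 - <<'E'
from h import *
s=env.snapshot("wrist");crop(s,(280,270),100,4,"pics/j_w.png");crop(env.snapshot("scene"),(370,205),60,6,"pics/j_sc.png");print(env.get_obs()["t"])
E
```

```text
t: 7.0
position: [0.5825, 0.2867, -0.0044]
orientation: [[0.981, 0.001, -0.193], [0.193, 0.001, 0.981], [0.001, -1.0, 0.001]]
force: [0.0, 0.3, 0.1]
width: 0.749
7.1
```

View pics/j_w.png

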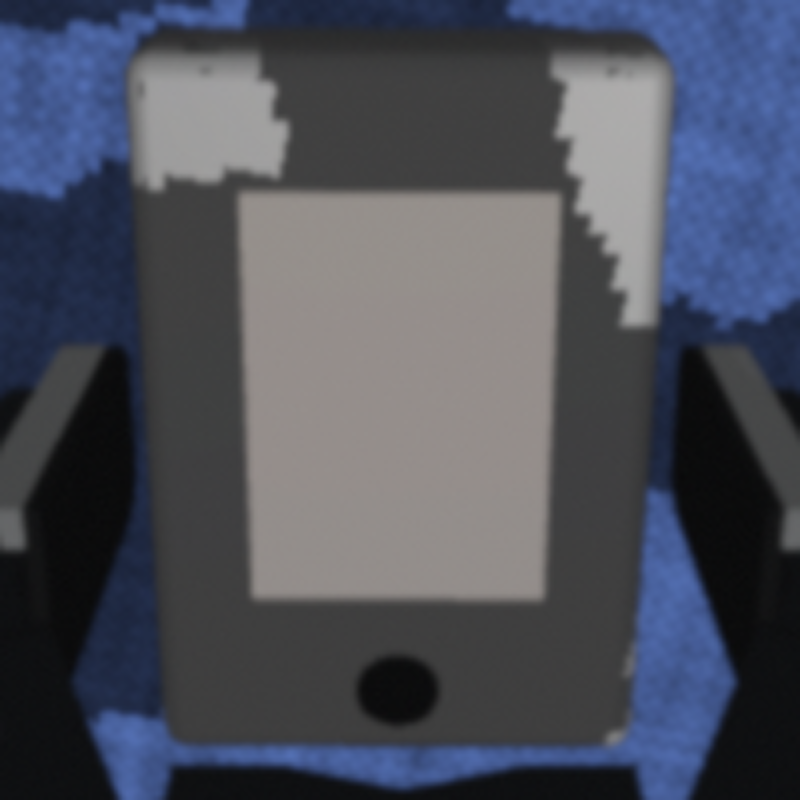

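View pics/j_sc.png

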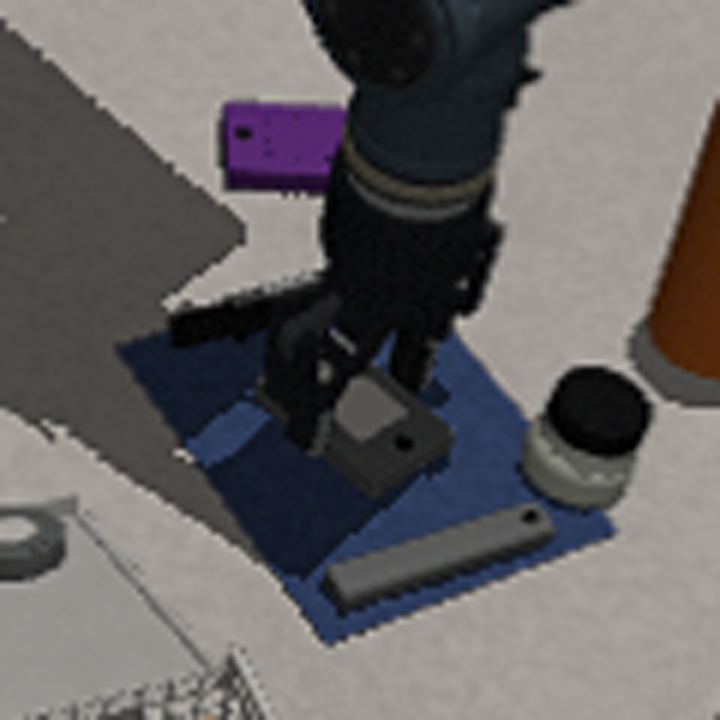

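```bash
python3 -m inch '[{"angular":[0,0,0],"slide":[0,0.002,0],"gripper":0.25},{"angular":[0,0,0],"slide":[0,0.004,0],"gripper":0.25},{"angular":[0,0,0],"slide":[0,0.006,0],"gripper":0.25},{"angular":[0,0,0],"slide":[0,0.006,0],"gripper":0.25}]'; python3 -m inch '[{"angular":[0,0,0],"slide":[0,0.002,0],"gripper":0.25},{"angular":[0,0,0],"slide":[0,0.003,0],"gripper":0.25},{"angular":[0,0,0],"slide":[0,0.003,0],"gripper":0.25}]'
```

```text
t: 7.43
position: [0.5829, 0.2868, -0.01]
orientation: [[0.981, 0.002, -0.193], [0.193, 0.001, 0.981], [0.002, -1.0, 0.001]]
force: [0.5, 0.4, 1.2]
width: 0.75
t: 7.68
position: [0.583, 0.2869, -0.0126]
orientation: [[0.981, 0.002, -0.193], [0.193, 0.001, 0.981], [0.002, -1.0, 0.001]]
force: [-1.6, 0.6, 3.8]
width: 0.752
```

```bash
python3 -m inch '[{"angular":[0,0,0],"slide":[0,0.0015,0],"gripper":0.25},{"angular":[0,0,0],"slide":[0,0.0015,0],"gripper":0.25}]'
```

```text
t: 7.85
position: [0.5831, 0.2869, -0.0126]
orientation: [[0.981, 0.002, -0.193], [0.193, 0.001, 0.981], [0.002, -1.0, 0.001]]
force: [-1.7, -1.3, 8.6]
width: 0.75
```

```bash
python3 -m inch '[{"angular":[0,0,0],"slide":[0,-0.009,0],"gripper":0.25},{"angular":[0,0,0],"slide":[0,-0.009,0],"gripper":0.25},{"angular":[0,0,0],"slide":[0,-0.009,0],"gripper":0.25}]'; python3 -m inch '[{"angular":[0,0,0],"slide":[0,0,0],"gripper":0.5},{"angular":[0,0,0],"slide":[0,0,0],"gripper":0.5},{"angular":[0,0,0],"slide":[0,0,0],"gripper":0.5}]' 80
python3 - <<'E'
from h import *
s=env.snapshot("wrist");crop(s,(280,270),100,4,"pics/k_w.png");print(env.get_obs())
E
```

```text
t: 8.1
position: [0.5838, 0.287, -0.0029]
orientation: [[0.981, 0.004, -0.193], [0.193, 0.002, 0.981], [0.004, -1.0, 0.001]]
force: [-0.1, 0.8, -0.2]
width: 0.752
t: 8.35
position: [0.5841, 0.2872, -0.0024]
orientation: [[0.981, 0.004, -0.193], [0.193, 0.002, 0.981], [0.005, -1.0, 0.001]]
force: [-0.1, -0.2, 5.2]
width: 0.647
{'t': 8.4, 'joint_pos': array([ 1.63500507e+01,  4.88513395e+01,  8.60180191e+01,  3.73954272e-02,
        4.48610239e+01, -8.48217013e+01]), 'qvel': array([-0.02220688,  0.05462514,  0.10953165,  0.09482398,  0.10220038,
       -0.0319981 ]), 'joint_torque': array([-1.94096044e-01, -4.70678222e+01, -1.04695451e+01,  1.03830922e-02,
       -2.75485693e-01, -9.22040694e-03]), 'position': array([ 0.58409431,  0.28718015, -0.00238987]), 'orientation': array([[ 9.81129932e-01,  4.38589620e-03, -1.93299819e-01],
       [ 1.93293775e-01,  1.76647759e-03,  9.81139336e-01],
       [ 4.64463508e-03, -9.99988822e-01,  8.85377607e-04]]), 'force': array([-0.89919896, -0.90218627,  6.65025036]), 'moment': array([-0.08032675,  0.13502105, -0.07098332]), 'width': 0.6501124172889234}
```

View pics/k_w.png

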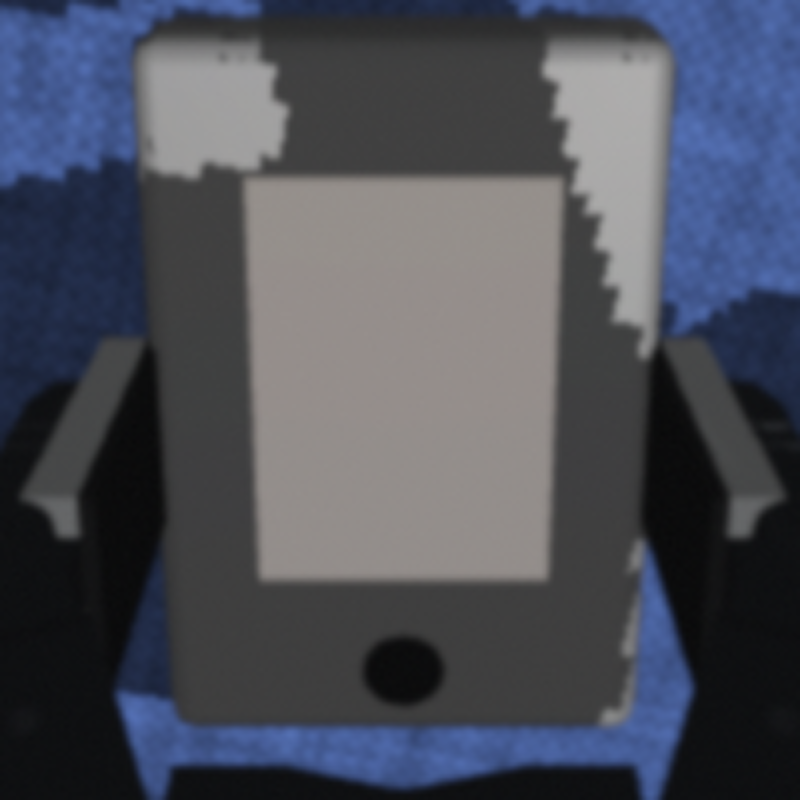

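```bash
cat >> h.py <<'E'
from scipy.spatial.transform import Rotation as Ro
def magT(x,y,yaw,tilt=25,z=.150):
    R=Rz(np.radians(yaw))@Ry(-np.radians(tilt)); return R,np.array([x,y,z])   # columns mx,my,mz
def toolR(Rm): return np.c_[Rm[:,0],-Rm[:,2],Rm[:,1]]
def delta(Rt,pt):
    o=env.get_obs();R=o["orientation"];p=o["position"]
    print("t",o["t"],"ang",Ro.from_matrix(R.T@Rt).as_rotvec(degrees=True).round(2).tolist(),"slide",(R.T@(pt-p)).round(4).tolist(),"F",o["force"].round(1),"w",round(o["width"],3))
E
python3 - <<'E'
from h import *
Rm,M=magT(.592,-.263,4.5); print(Rm.round(3))
P=M+Rm@[.06,0,.15];print(P)
delta(toolR(Rm),P)
E
```

```text
[[ 0.904 -0.078 -0.421]
 [ 0.071  0.997 -0.033]
 [ 0.423  0.     0.906]]
[ 0.58301352 -0.26370725  0.31130326]
t 8.4 ang [-1.51, 6.52, -24.71] slide [-0.1061, -0.3147, -0.54] F [-0.9 -0.9  6.7] w 0.65
```

```bash
python3 -m inch '[{"angular":[0,0,0],"slide":[0,-0.02,0],"gripper":0.5},{"angular":[0,0,0],"slide":[0,-0.05,0],"gripper":0.5},{"angular":[0,0,0],"slide":[0,-0.09,0],"gripper":0.5},{"angular":[0,0,0],"slide":[0,-0.13,0],"gripper":0.5},{"angular":[0,0,0],"slide":[0,-0.17,0],"gripper":0.5},{"angular":[0,0,0],"slide":[0,-0.21,0],"gripper":0.5},{"angular":[0,0,0],"slide":[0,-0.25,0],"gripper":0.5},{"angular":[0,0,0],"slide":[0,-0.27,0],"gripper":0.5}]' 80; python3 - <<'E'
from h import *
s=env.snapshot("wrist");cv2.imwrite("pics/l_w.png",s["image"])
Rm,M=magT(.592,-.263,4.5)
delta(toolR(Rm),M+Rm@[.06,0,.15])
E
```

```text
t: 9.07
position: [0.5847, 0.2874, 0.2727]
orientation: [[0.981, 0.012, -0.194], [0.193, 0.004, 0.981], [0.012, -1.0, 0.002]]
force: [1.0, 0.7, -0.2]
width: 0.646
t 9.1167 ang [-1.63, 6.51, -23.95] slide [-0.1094, -0.0387, -0.5404] F [1.2 0.3 1.8] w 0.649
```

View pics/l_w.png

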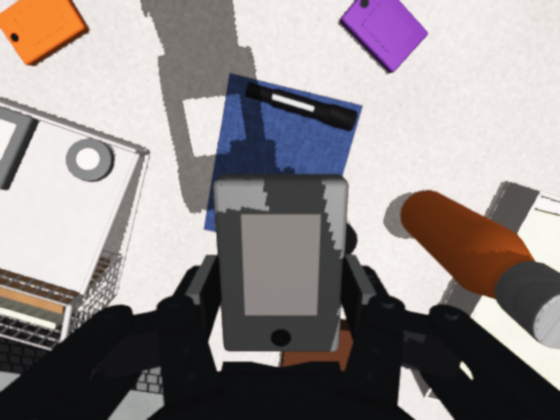

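```bash
python3 -m inch '[{"angular":[0,1,-3],"slide":[-0.008,-0.003,-0.04],"gripper":0.5},{"angular":[0,1,-5],"slide":[-0.016,-0.006,-0.08],"gripper":0.5},{"angular":[0,2,-8],"slide":[-0.024,-0.009,-0.12],"gripper":0.5},{"angular":[0,2,-10],"slide":[-0.032,-0.012,-0.16],"gripper":0.5},{"angular":[-1,3,-12],"slide":[-0.04,-0.015,-0.2],"gripper":0.5},{"angular":[-1,3,-14],"slide":[-0.048,-0.018,-0.24],"gripper":0.5},{"angular":[-1,4,-16],"slide":[-0.056,-0.021,-0.28],"gripper":0.5},{"angular":[-1,4,-18],"slide":[-0.064,-0.024,-0.32],"gripper":0.5},{"angular":[-1,5,-20],"slide":[-0.072,-0.027,-0.36],"gripper":0.5},{"angular":[-1,5,-22],"slide":[-0.08,-0.03,-0.4],"gripper":0.5},{"angular":[-1.6,6,-24],"slide":[-0.088,-0.033,-0.44],"gripper":0.5},{"angular":[-1.6,6.5,-24],"slide":[-0.096,-0.036,-0.48],"gripper":0.5}]'; python3 -m inch '[{"angular":[0,0,0],"slide":[0,0,0],"gripper":0.5}]'; python3 - <<'E'
from h import *
s=env.snapshot("wrist");cv2.imwrite("pics/m_w.png",s["image"])
Rm,M=magT(.592,-.263,4.5)
delta(toolR(Rm),M+Rm@[.06,0,.15])
E
```

```text
t: 10.12
position: [0.5819, -0.2028, 0.3066]
orientation: [[0.905, 0.419, -0.077], [0.068, 0.036, 0.997], [0.421, -0.907, 0.004]]
force: [0.5, 0.9, -1.1]
width: 0.647
t: 10.2
position: [0.5825, -0.2113, 0.3066]
orientation: [[0.904, 0.422, -0.068], [0.063, 0.027, 0.998], [0.423, -0.906, -0.002]]
force: [1.7, 0.7, -0.7]
width: 0.654
t 10.25 ang [-0.0, -0.49, -0.21] slide [0.0008, -0.0066, -0.0562] F [-0.6  0.2 -1.7] w 0.651
```

View pics/m_w.png

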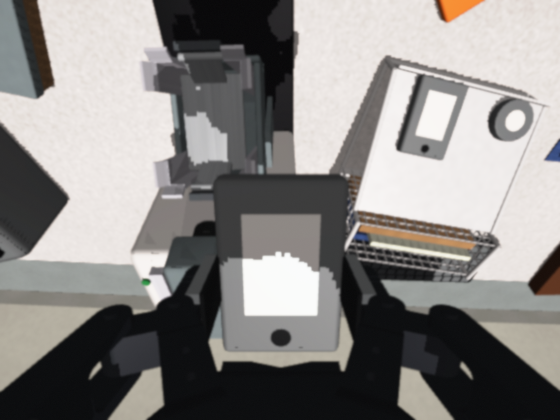

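```bash
python3 -m inch '[{"angular":[0,-0.5,-0.2],"slide":[0,-0.006,-0.03],"gripper":0.5},{"angular":[0,-0.5,-0.2],"slide":[0,-0.006,-0.056],"gripper":0.5},{"angular":[0,-0.5,-0.2],"slide":[0,-0.006,-0.056],"gripper":0.5},{"angular":[0,-0.5,-0.2],"slide":[0,-0.006,-0.056],"gripper":0.5}]'; python3 - <<'E'
from h import *
import pickle
s=env.snapshot("wrist");cv2.imwrite("pics/n_w.png",s["image"]);pickle.dump((s,env.get_obs()),open("W2.pkl","wb"))
cv2.imwrite("pics/n_w2.png",cv2.resize(s["image"][0:200,180:380],None,fx=4,fy=4,interpolation=cv2.INTER_CUBIC)[:600])
Rm,M=magT(.592,-.263,4.5)
delta(toolR(Rm),M+Rm@[.06,0,.15])
P=lambda L:proj(s,M+np.array(L)/1e3@Rm.T).round(1).tolist()
print(P([[46,31,40],[46,-31,40],[-46,31,40],[-46,-31,40],[-58,42,-14],[-58,-42,-14],[0,0,-1.5],[75,0,0]]))
print(env.get_obs()["qvel"].round(2))
E
```

```text
t: 10.58
position: [0.5821, -0.2634, 0.3089]
orientation: [[0.905, 0.419, -0.078], [0.07, 0.035, 0.997], [0.421, -0.907, 0.002]]
force: [-0.0, 0.5, -1.5]
width: 0.65
t 10.6333 ang [-0.17, -0.04, -0.15] slide [0.0019, -0.0018, -0.0017] F [-0.1 -0.1 -1.3] w 0.65
[[316.1, 187.1], [241.8, 187.3], [319.7, 68.0], [237.4, 68.1], [325.1, 61.4], [232.3, 61.6], [278.9, 128.0], [279.1, 206.9]]
[ 1.05 -0.85  0.87  0.11  0.11 -0.06]
```

View pics/n_w.png

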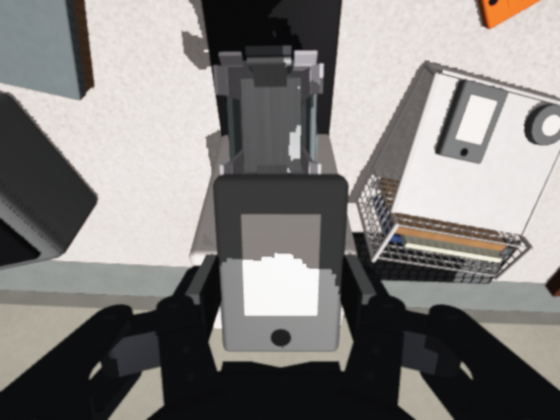

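View pics/n_w2.png

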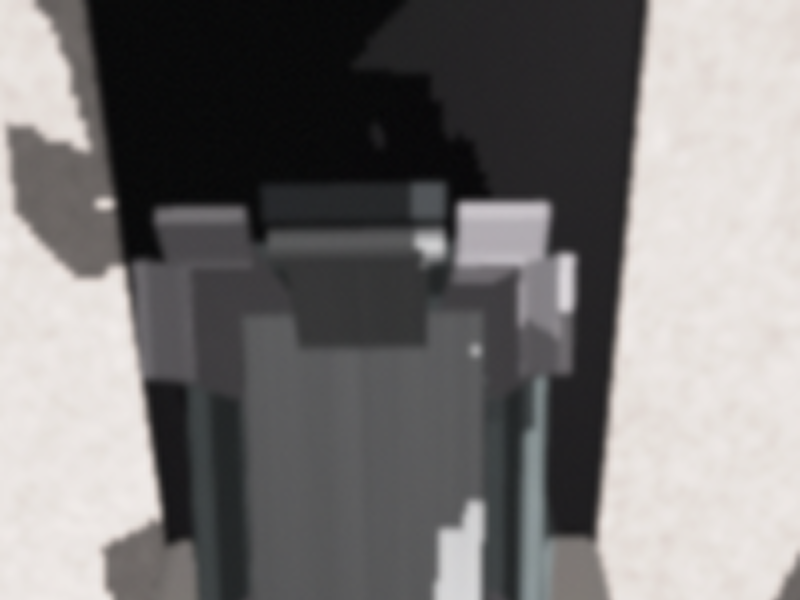

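```bash
python3 - <<'E'
from h import *
import pickle
s,o=pickle.load(open("W2.pkl","rb"))
R,p=o["orientation"],o["position"]
from scipy.optimize import least_squares
L=np.array([[-46,-31,40],[-46,31,40]])/1e3; ob=np.array([[227.5,66],[310,67]])
def f(v):
    Rm,M=magT(v[0],v[1],v[2]); q=proj(s,M+L@Rm.T)
    # plate centre line
    c=proj(s,M+np.array([[-36,0,-1.5],[20,0,-1.5]])/1e3@Rm.T)
    return np.r_[(q-ob).ravel(),(c[1,0]-c[0,0])-0.5*(c[1,1]-c[0,1])/72]
r=least_squares(f,[.592,-.263,4.5],x_scale=[.01,.01,1]);print(r.x,r.fun.round(2))
# held blank model
for yt in(-.0214,):
  print(proj(s,[p+R@np.array([x,yt,z]) for x,z in((-.044,-.029),(-.044,.029),(.044,.029),(.044,-.029),(0,0))]).round(1).tolist())
cv2.imwrite("pics/n_w3.png",cv2.resize(s["image"][160:360,190:370],None,fx=4,fy=4,interpolation=cv2.INTER_CUBIC)[:800])
E
```

```text
[ 0.59148484 -0.27096405  3.96148591] [-0.02  0.19  0.01 -0.19 -0.3 ]
[[212.8, 182.8], [351.2, 182.6], [340.0, 355.2], [223.9, 355.3], [282.0, 276.6]]
```

View pics/n_w3.png

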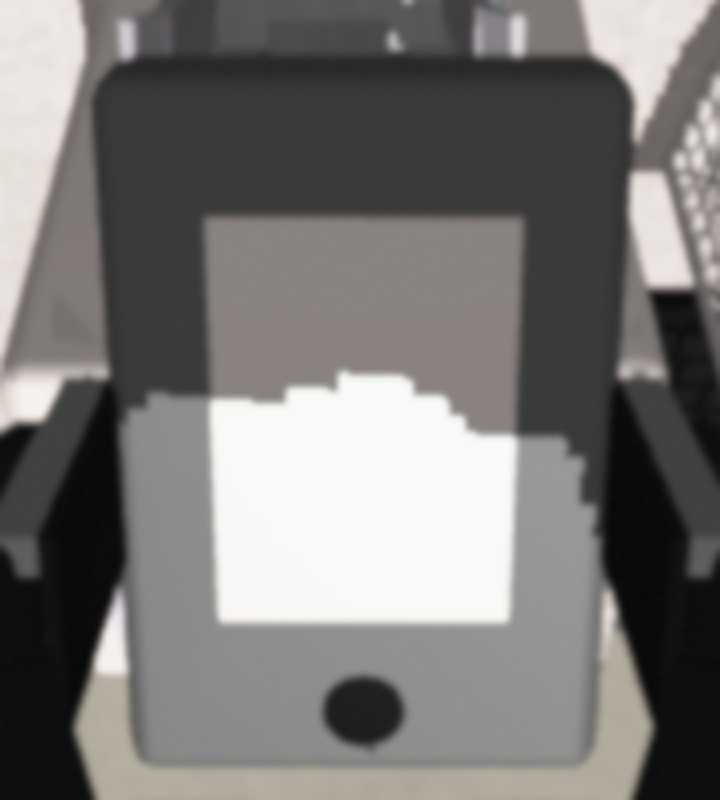

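```bash
cat >> h.py <<'E'
MX,MY,MYAW=.5915,-.271,4.0
def mag(): return magT(MX,MY,MYAW)
def face(zf,bx=-.0017,bz=-.0005,ft=-.0214):
    Rm,M=mag(); return toolR(Rm), M+Rm@np.array([-bx,-bz,zf+ft])
def where():
    Rm,M=mag();o=env.get_obs();v=Rm.T@(o["position"]-M);f=Rm.T@o["force"]
    print("t",round(o["t"],2),"TCPmag mm",(v*1e3).round(2),"Fmag",f.round(1),"tilt",Ro.from_matrix(o["orientation"].T@toolR(Rm)).as_rotvec(degrees=True).round(2),"w",round(o["width"],3))
E
python3 - <<'E'
from h import *
delta(*face(.110));delta(*face(.072));where()
E
```

```text
t 10.6333 ang [-0.38, 0.42, -0.15] slide [-0.0572, 0.0592, -0.009] F [-0.1 -0.1 -1.3] w 0.65
t 10.6333 ang [-0.38, 0.42, -0.15] slide [-0.0571, 0.0972, -0.0093] F [-0.1 -0.1 -1.3] w 0.65
t 10.63 TCPmag mm [ 59.04   9.54 147.73] Fmag [-0.6 -0.1 -1.1] tilt [-0.38  0.42 -0.15] w 0.65
```

```bash
python3 -m inch '[{"angular":[-0.4,0.4,-0.1],"slide":[-0.03,0,-0.009],"gripper":0.5},{"angular":[-0.4,0.4,-0.1],"slide":[-0.057,0.02,-0.009],"gripper":0.5},{"angular":[-0.4,0.4,-0.1],"slide":[-0.057,0.059,-0.009],"gripper":0.5},{"angular":[-0.4,0.4,-0.1],"slide":[-0.057,0.09,-0.009],"gripper":0.5},{"angular":[-0.4,0.4,-0.1],"slide":[-0.057,0.097,-0.009],"gripper":0.5},{"angular":[-0.4,0.4,-0.1],"slide":[-0.057,0.097,-0.009],"gripper":0.5},{"angular":[-0.4,0.4,-0.1],"slide":[-0.057,0.097,-0.009],"gripper":0.5}]'; python3 - <<'E'
from h import *
where();delta(*face(.072))
s=env.snapshot("wrist");cv2.imwrite("pics/o_w.png",s["image"])
a=env.snapshot("side");crop(a,(265,150),60,5,"pics/o_si.png");b=env.snapshot("scene");crop(b,(190,240),60,5,"pics/o_sc.png")
im=np.hstack([cv2.imread("pics/o_si.png")[:600,:400+200],cv2.imread("pics/o_sc.png")[:600,:600]]);cv2.imwrite("pics/o_both.png",cv2.resize(im,(800,400)))
E
```

```text
t: 11.22
position: [0.572, -0.2703, 0.1971]
orientation: [[0.904, 0.421, -0.072], [0.065, 0.03, 0.997], [0.422, -0.907, 0.0]]
force: [-0.3, -0.3, -0.1]
width: 0.648
t 11.22 TCPmag mm [ 2.34  2.07 50.92] Fmag [-0.3 -0.3 -0. ] tilt [-0.06  0.11 -0.06] w 0.648
t 11.2167 ang [-0.06, 0.11, -0.06] slide [-0.0006, 0.0003, -0.0016] F [-0.3 -0.3 -0.1] w 0.648
```

View pics/o_w.png

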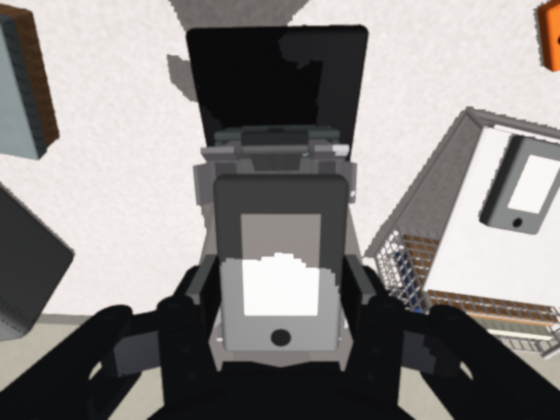

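View pics/o_both.png

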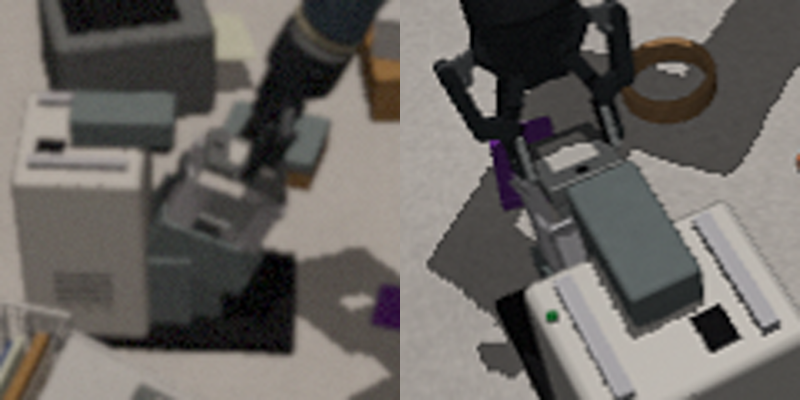

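```bash
python3 - <<'E'
from h import *
im=cv2.imread("pics/o_w.png");cv2.imwrite("pics/o_w2.png",cv2.resize(im[120:230,180:380],None,fx=4,fy=4,interpolation=cv2.INTER_CUBIC))
import pickle
Rm,M=mag();s=env.snapshot("wrist")
P=lambda L:proj(s,M+np.array(L)/1e3@Rm.T).round(1).tolist()
print(P([[-46,-31,40],[-46,31,40],[-46,-26,40],[-26,-31,40],[-26,31,40]]))
o=env.get_obs();print(proj(s,[o["position"]+o["orientation"]@np.array([x,-.0214,z]) for x,z in((-.0457,-.0295),(-.0457,.0285))]))
E
```

```text
[[218.5, 158.6], [338.8, 158.8], [228.2, 158.6], [220.6, 196.1], [336.8, 196.4]]
[[208.26577229 178.6127942 ]
 [347.05521311 178.5933765 ]]
```

View pics/o_w2.png

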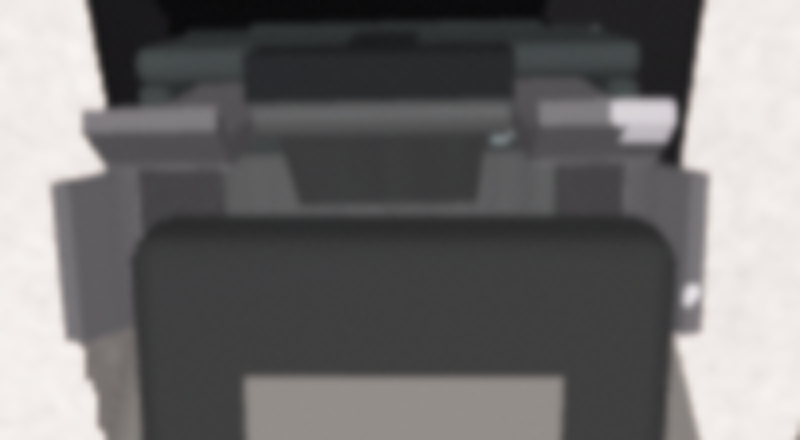

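```bash
python3 -m inch '[{"angular":[0,0,0],"slide":[-0.0007,0,-0.0027],"gripper":0.5},{"angular":[0,0,0],"slide":[-0.0007,0,-0.0027],"gripper":0.5},{"angular":[0,0,0],"slide":[-0.0007,0.004,-0.0027],"gripper":0.5},{"angular":[0,0,0],"slide":[-0.0007,0.007,-0.0027],"gripper":0.5},{"angular":[0,0,0],"slide":[-0.0007,0.007,-0.0027],"gripper":0.5}]'; python3 - <<'E'
from h import *
where()
s=env.snapshot("wrist");im=s["image"];cv2.imwrite("pics/p_w2.png",cv2.resize(im[120:230,180:380],None,fx=4,fy=4,interpolation=cv2.INTER_CUBIC))
where()
E
```

```text
t: 11.83
position: [0.5746, -0.2744, 0.1915]
orientation: [[0.904, 0.422, -0.07], [0.064, 0.028, 0.998], [0.423, -0.906, -0.002]]
force: [0.8, 0.6, -0.8]
width: 0.651
t 11.83 TCPmag mm [ 2.03 -2.18 44.89] Fmag [ 0.4  0.6 -1.1] tilt [0.1  0.07 0.04] w 0.651
t 11.88 TCPmag mm [ 2.07 -2.14 44.97] Fmag [-0.5  0.7 -1.6] tilt [0.1  0.07 0.04] w 0.651
```

View pics/p_w2.png

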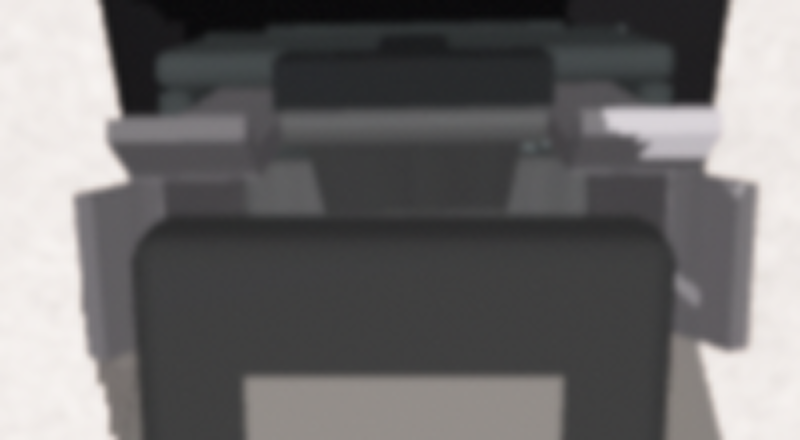

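```bash
python3 -m inch '[{"angular":[0,0,0],"slide":[0,0,0.0011],"gripper":0.5},{"angular":[0,0,0],"slide":[0,0.003,0.0011],"gripper":0.5},{"angular":[0,0,0],"slide":[0,0.006,0.0011],"gripper":0.5},{"angular":[0,0,0],"slide":[0,0.008,0.0011],"gripper":0.5},{"angular":[0,0,0],"slide":[0,0.008,0.0011],"gripper":0.5},{"angular":[0,0,0],"slide":[0,0.008,0.0011],"gripper":0.5}]'; python3 - <<'E'
from h import *
where()
s=env.snapshot("wrist");im=s["image"];cv2.imwrite("pics/q_w2.png",cv2.resize(im[120:230,180:380],None,fx=4,fy=4,interpolation=cv2.INTER_CUBIC))
where()
E
```

```text
t: 12.38
position: [0.5779, -0.2729, 0.1841]
orientation: [[0.904, 0.422, -0.07], [0.064, 0.028, 0.998], [0.423, -0.906, -0.002]]
force: [1.1, 0.7, -0.3]
width: 0.646
t 12.38 TCPmag mm [ 1.94 -0.91 36.69] Fmag [ 0.9  0.7 -0.8] tilt [0.07 0.07 0.02] w 0.646
t 12.43 TCPmag mm [ 2.03 -1.05 36.84] Fmag [-0.2 -0.6 -1.1] tilt [0.09 0.07 0.03] w 0.651
```

View pics/q_w2.png

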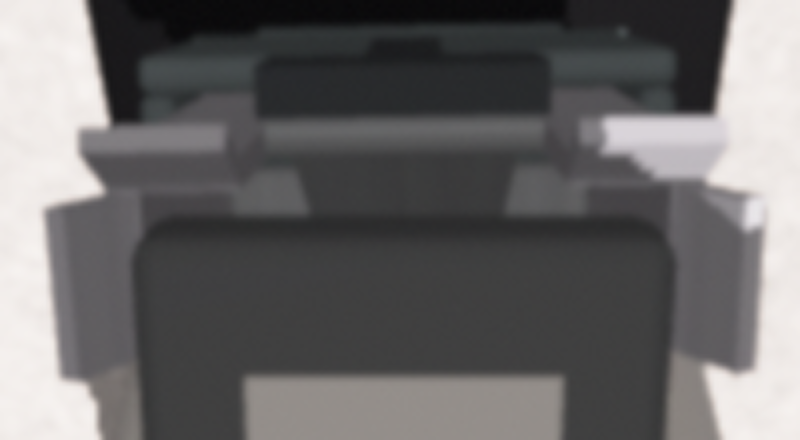

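```bash
python3 -m inch '[{"angular":[0,0,0],"slide":[0,0.004,0],"gripper":0.5},{"angular":[0,0,0],"slide":[0,0.008,0],"gripper":0.5},{"angular":[0,0,0],"slide":[0,0.012,0],"gripper":0.5},{"angular":[0,0,0],"slide":[0,0.015,0],"gripper":0.5},{"angular":[0,0,0],"slide":[0,0.016,0],"gripper":0.5},{"angular":[0,0,0],"slide":[0,0.016,0],"gripper":0.5}]' 100; python3 - <<'E'
from h import *
where()
s=env.snapshot("wrist");im=s["image"];cv2.imwrite("pics/r_w2.png",cv2.resize(im[120:230,180:380],None,fx=4,fy=4,interpolation=cv2.INTER_CUBIC))
where()
E
```

```text
t: 12.93
position: [0.5846, -0.2723, 0.1692]
orientation: [[0.904, 0.422, -0.07], [0.064, 0.029, 0.998], [0.423, -0.906, -0.001]]
force: [-0.4, -0.0, -0.2]
width: 0.639
t 12.93 TCPmag mm [ 1.81 -0.82 20.33] Fmag [-0.5 -0.  -0. ] tilt [ 0.05  0.06 -0.  ] w 0.639
t 12.98 TCPmag mm [ 1.92 -0.95 20.59] Fmag [-0.4  0.1 -0.9] tilt [0.06 0.06 0.01] w 0.643
```

View pics/r_w2.png

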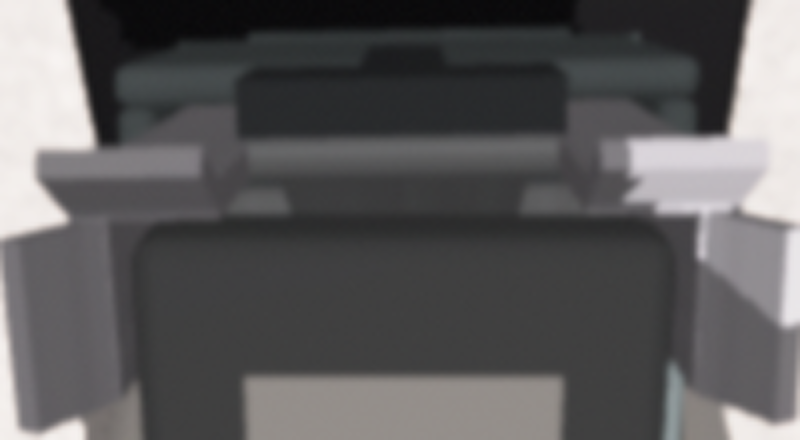

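```bash
python3 -m inch '[{"angular":[0,0,0],"slide":[0,0.003,0],"gripper":0.5},{"angular":[0,0,0],"slide":[0,0.006,0],"gripper":0.5},{"angular":[0,0,0],"slide":[0,0.009,0],"gripper":0.5},{"angular":[0,0,0],"slide":[0,0.009,0],"gripper":0.5},{"angular":[0,0,0],"slide":[0,0.009,0],"gripper":0.5}]' 100; python3 -c "
from h import *
where()"; python3 -m inch '[{"angular":[0,0,0],"slide":[0,0.003,0],"gripper":0.5},{"angular":[0,0,0],"slide":[0,0.006,0],"gripper":0.5},{"angular":[0,0,0],"slide":[0,0.009,0],"gripper":0.5},{"angular":[0,0,0],"slide":[0,0.009,0],"gripper":0.5}]' 100; python3 -c "
from h import *
where()"
```

```text
t: 13.4
position: [0.5885, -0.2724, 0.1612]
orientation: [[0.904, 0.422, -0.07], [0.065, 0.028, 0.998], [0.423, -0.906, -0.002]]
force: [-1.7, -0.1, 0.0]
width: 0.637
t 13.4 TCPmag mm [ 1.95 -1.21 11.48] Fmag [-1.5  0.   0.8] tilt [0.09 0.08 0.01] w 0.637
t: 13.73
position: [0.5925, -0.2721, 0.1524]
orientation: [[0.904, 0.422, -0.07], [0.064, 0.028, 0.998], [0.423, -0.906, -0.002]]
force: [0.1, -0.8, -0.1]
width: 0.638
t 13.73 TCPmag mm [ 1.82 -1.12  1.82] Fmag [ 0.  -0.8 -0.1] tilt [ 0.08  0.07 -0.  ] w 0.638
```

```bash
python3 - <<'E'
from h import *
s=env.snapshot("wrist");cv2.imwrite("pics/s_w.png",s["image"])
a=env.snapshot("side");crop(a,(265,150),60,5,"pics/s_si.png");b=env.snapshot("scene");crop(b,(180,240),50,6,"pics/s_sc.png")
im=np.hstack([cv2.imread("pics/s_si.png"),cv2.imread("pics/s_sc.png")]);cv2.imwrite("pics/s_both.png",cv2.resize(im,(800,400)))
where()
E
```

```text
t 13.88 TCPmag mm [ 1.76 -1.08  1.9 ] Fmag [ 0.4 -0.2 -2.3] tilt [ 0.07  0.07 -0.01] w 0.642
```

View pics/s_w.png

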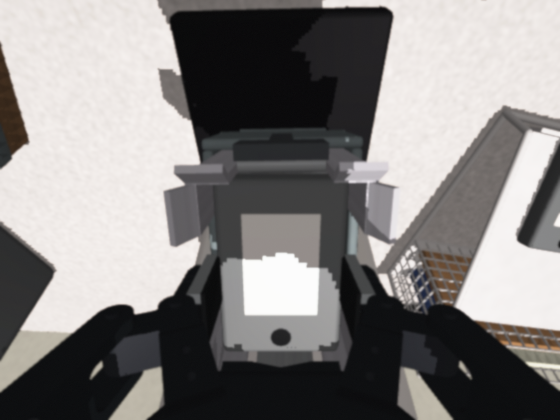

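View pics/s_both.png

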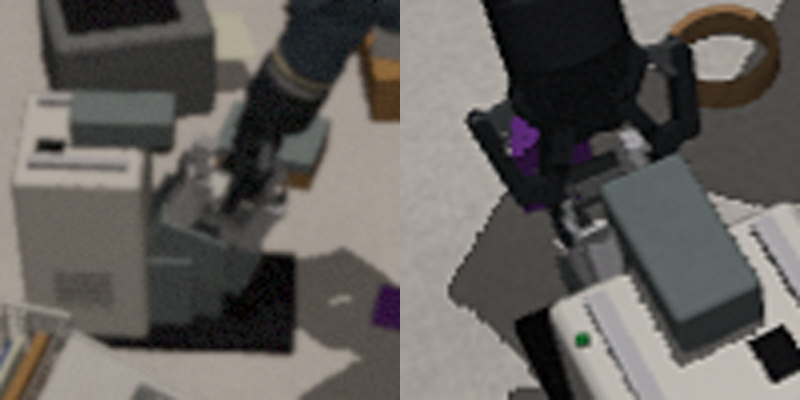

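```bash
python3 -m inch '[{"angular":[0,0,0],"slide":[0,0.003,0],"gripper":0.5},{"angular":[0,0,0],"slide":[0,0.006,0],"gripper":0.5},{"angular":[0,0,0],"slide":[0,0.008,0],"gripper":0.5},{"angular":[0,0,0],"slide":[0,0.008,0],"gripper":0.5}]' 100; python3 -c "
from h import *
where()"; python3 -m inch '[{"angular":[0,0,0],"slide":[0,0.003,0],"gripper":0.5},{"angular":[0,0,0],"slide":[0,0.005,0],"gripper":0.5},{"angular":[0,0,0],"slide":[0,0.005,0],"gripper":0.5}]' 100; python3 -c "
from h import *
where()"
```

```text
t: 14.22
position: [0.5959, -0.2717, 0.1448]
orientation: [[0.904, 0.421, -0.07], [0.064, 0.029, 0.998], [0.422, -0.906, -0.001]]
force: [0.0, -0.2, 0.6]
width: 0.643
t 14.22 TCPmag mm [ 1.71 -1.03 -6.49] Fmag [ 0.3 -0.2  0.6] tilt [ 0.05  0.06 -0.02] w 0.643
t: 14.47
position: [0.5981, -0.2716, 0.1402]
orientation: [[0.904, 0.421, -0.07], [0.064, 0.029, 0.998], [0.422, -0.906, -0.001]]
force: [-1.4, -0.2, 3.0]
width: 0.637
t 14.47 TCPmag mm [  1.81  -1.03 -11.65] Fmag [-0.  -0.1  3.4] tilt [ 0.05  0.06 -0.01] w 0.637
```

```bash
python3 - <<'E'
from h import *
s=env.snapshot("wrist");cv2.imwrite("pics/t_w.png",cv2.resize(s["image"][110:300,180:380],None,fx=4,fy=4,interpolation=cv2.INTER_CUBIC)[:760])
where()
E
```

```text
t 14.52 TCPmag mm [  1.79  -1.   -11.63] Fmag [-1.   0.6  2.8] tilt [ 0.05  0.06 -0.02] w 0.641
```

View pics/t_w.png

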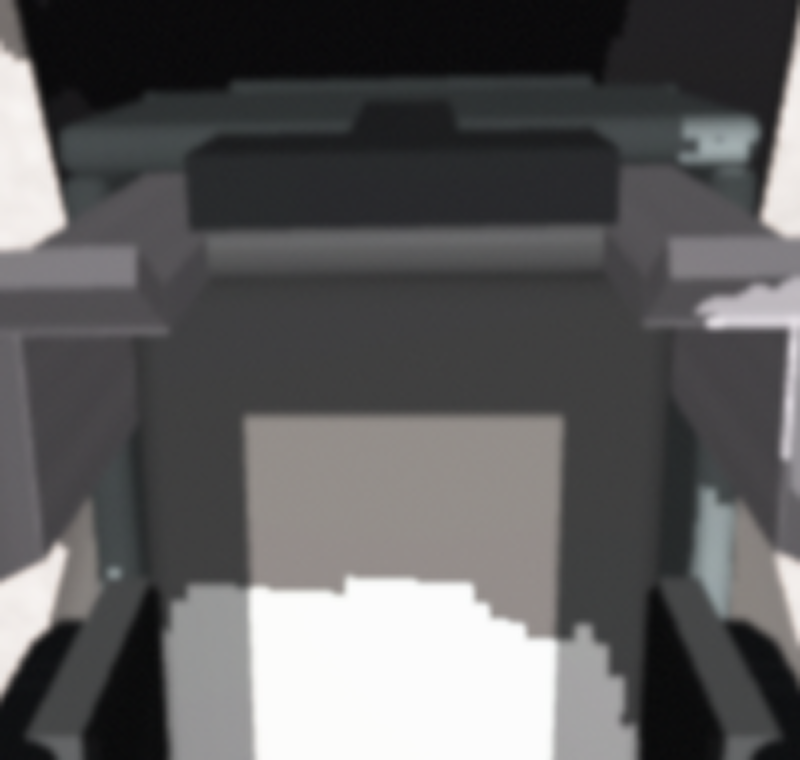

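```bash
python3 -m inch '[{"angular":[0,0,0],"slide":[0,0.002,0],"gripper":0.5},{"angular":[0,0,0],"slide":[0,0.005,0],"gripper":0.5},{"angular":[0,0,0],"slide":[0,0.005,0],"gripper":0.5}]' 110; python3 -c "
from h import *
where()"; python3 -m inch '[{"angular":[0,0,0],"slide":[0,0.002,0],"gripper":0.5},{"angular":[0,0,0],"slide":[0,0.004,0],"gripper":0.5},{"angular":[0,0,0],"slide":[0,0.004,0],"gripper":0.5}]' 110; python3 - <<'E'
from h import *
where()
s=env.snapshot("wrist");cv2.imwrite("pics/u_w.png",cv2.resize(s["image"][110:300,180:380],None,fx=4,fy=4,interpolation=cv2.INTER_CUBIC)[:760])
E
```

```text
t: 14.77
position: [0.6003, -0.2714, 0.1355]
orientation: [[0.904, 0.421, -0.07], [0.064, 0.029, 0.998], [0.422, -0.906, -0.001]]
force: [-1.6, 0.7, 2.9]
width: 0.639
t 14.77 TCPmag mm [  1.77  -0.97 -16.79] Fmag [-0.2  0.8  3.3] tilt [ 0.04  0.05 -0.02] w 0.639
t: 15.02
position: [0.6019, -0.2712, 0.1319]
orientation: [[0.904, 0.421, -0.07], [0.064, 0.029, 0.998], [0.422, -0.906, -0.001]]
force: [-3.2, 0.1, 4.4]
width: 0.633
t 15.02 TCPmag mm [  1.8   -0.96 -20.77] Fmag [-1.1  0.3  5.3] tilt [ 0.04  0.05 -0.01] w 0.633
```

View pics/u_w.png

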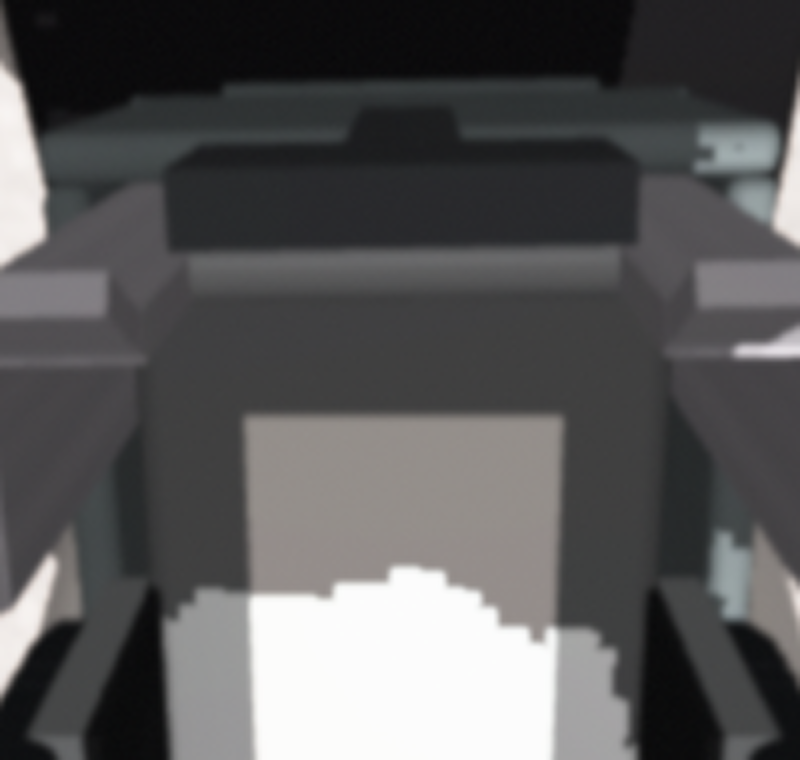

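```bash
python3 -m inch '[{"angular":[0,0,0],"slide":[0,0.002,0],"gripper":0.5},{"angular":[0,0,0],"slide":[0,0.004,0],"gripper":0.5},{"angular":[0,0,0],"slide":[0,0.004,0],"gripper":0.5}]' 110; python3 - <<'E'
from h import *
where()
s=env.snapshot("wrist");cv2.imwrite("pics/v_w.png",cv2.resize(s["image"][110:300,180:380],None,fx=4,fy=4,interpolation=cv2.INTER_CUBIC)[:760])
E
```

```text
t: 15.32
position: [0.6036, -0.2711, 0.1284]
orientation: [[0.904, 0.422, -0.07], [0.064, 0.029, 0.998], [0.423, -0.906, -0.001]]
force: [-3.2, 0.7, 4.9]
width: 0.636
t 15.32 TCPmag mm [  1.82  -0.92 -24.69] Fmag [-0.7  0.9  5.8] tilt [ 0.03  0.05 -0.01] w 0.636
```

View pics/v_w.png

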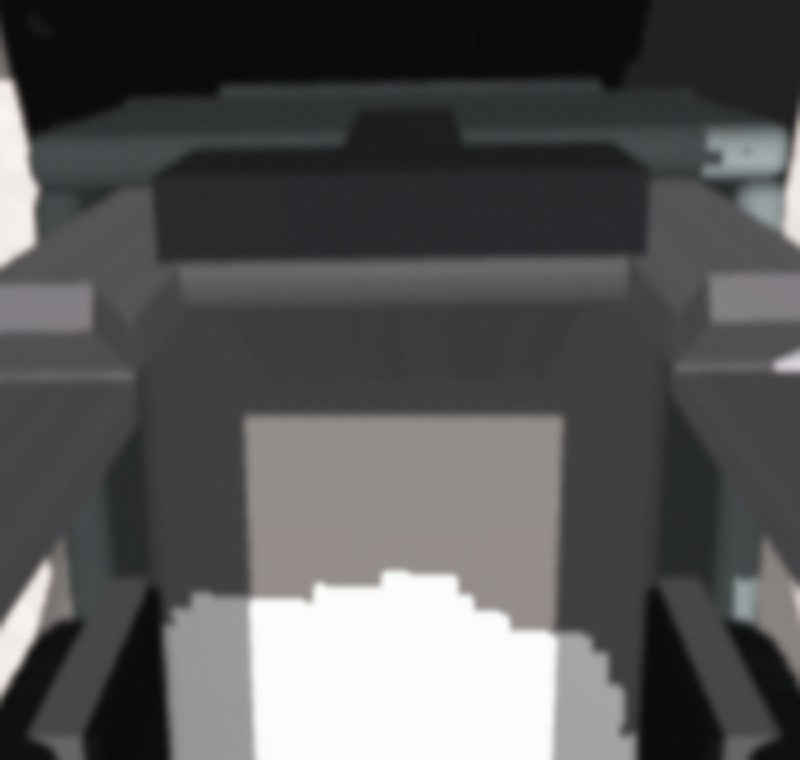

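```bash
python3 -m inch '[{"angular":[0,0,0],"slide":[0,0.0018,0],"gripper":0.5},{"angular":[0,0,0],"slide":[0,0.0018,0],"gripper":0.5},{"angular":[0,0,0],"slide":[0,0.0018,0],"gripper":0.5}]' 110; python3 - <<'E'
from h import *
where()
s=env.snapshot("wrist");cv2.imwrite("pics/w_w.png",cv2.resize(s["image"][220:400,180:380],None,fx=4,fy=4,interpolation=cv2.INTER_CUBIC)[:760])
E
```

```text
t: 15.62
position: [0.6043, -0.271, 0.127]
orientation: [[0.904, 0.422, -0.07], [0.064, 0.029, 0.998], [0.423, -0.906, -0.001]]
force: [-2.9, 0.1, 5.3]
width: 0.636
t 15.62 TCPmag mm [  1.8   -0.88 -26.26] Fmag [-0.4  0.3  6. ] tilt [ 0.03  0.05 -0.01] w 0.636
```

View pics/w_w.png

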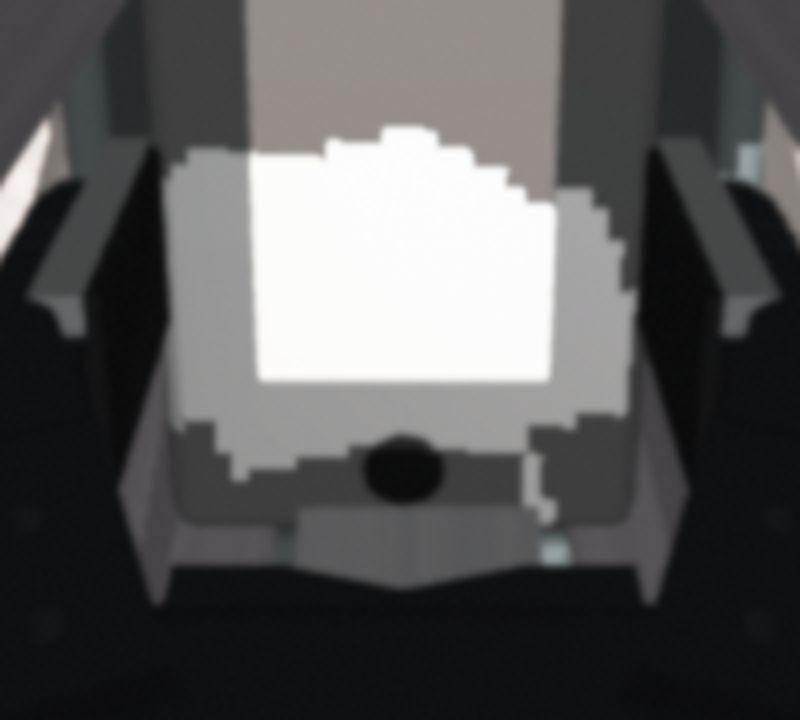

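```bash
python3 -m inch '[{"angular":[0,0,0],"slide":[0,0,0],"gripper":0.2},{"angular":[0,0,0],"slide":[0,0,0],"gripper":0.2},{"angular":[0,0,0],"slide":[0,-0.01,0],"gripper":0.2},{"angular":[0,0,0],"slide":[0,-0.03,0],"gripper":0.2},{"angular":[0,0,0],"slide":[0,-0.05,0],"gripper":0.2},{"angular":[0,0,0],"slide":[0,-0.07,0],"gripper":0.2},{"angular":[0,0,0],"slide":[0,-0.1,0],"gripper":0.2},{"angular":[0,0,0],"slide":[0,-0.1,0],"gripper":0.2},{"angular":[0,0,0],"slide":[0,-0.1,0],"gripper":0.2}]' 60; python3 - <<'E'
from h import *
where()
s=env.snapshot("wrist");cv2.imwrite("pics/x_w.png",s["image"]);cv2.imwrite("pics/x_w2.png",cv2.resize(s["image"][100:300,180:380],None,fx=4,fy=4,interpolation=cv2.INTER_CUBIC)[:760])
E
```

```text
t: 16.42
position: [0.5624, -0.2748, 0.2197]
orientation: [[0.903, 0.424, -0.069], [0.065, 0.026, 0.998], [0.425, -0.905, -0.004]]
force: [-0.0, -0.9, -0.6]
width: 0.802
t 16.42 TCPmag mm [ 2.92 -1.78 75.55] Fmag [-0.3 -0.9 -0.5] tilt [0.21 0.08 0.14] w 0.802
```

View pics/x_w.png

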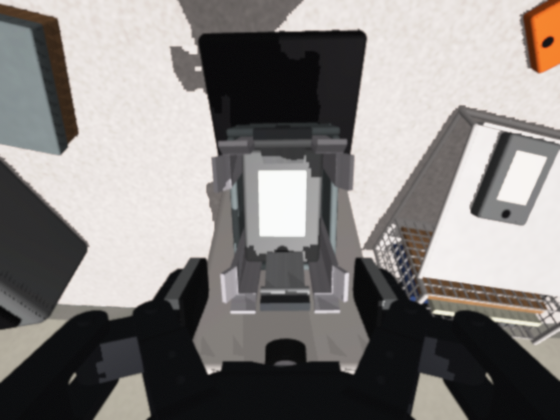

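View pics/x_w2.png

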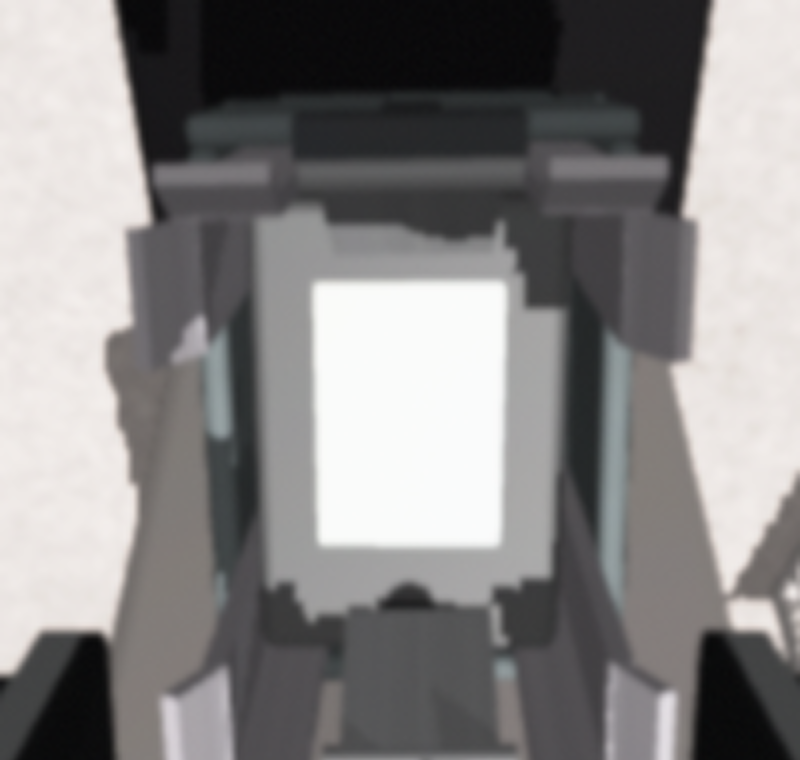

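```bash
python3 - <<'E'
from h import *
Rt,C=magT(.608,-.036,-10,24,.062)
print(C+Rt@[0,0,.12]);delta(toolR(Rt),C+Rt@[0,0,.12])
E
```

```text
[ 0.55993311 -0.02752451  0.17162545]
t 16.4667 ang [-5.71, 12.79, 1.05] slide [-0.0059, 0.0482, 0.2463] F [0.4 0.3 0.2] w 0.802
```

```bash
python3 -m inch '[{"angular":[0,0,0],"slide":[0,-0.03,0],"gripper":0.1},{"angular":[-1,3,0],"slide":[-0.001,-0.03,0.04],"gripper":0.1},{"angular":[-2,5,0.2],"slide":[-0.002,-0.03,0.08],"gripper":0.1},{"angular":[-3,7,0.4],"slide":[-0.003,-0.03,0.12],"gripper":0.1},{"angular":[-4,9,0.6],"slide":[-0.004,-0.02,0.16],"gripper":0.1},{"angular":[-5,11,0.8],"slide":[-0.005,0,0.2],"gripper":0.1},{"angular":[-5.7,12.8,1],"slide":[-0.006,0.02,0.235],"gripper":0.1},{"angular":[-5.7,12.8,1],"slide":[-0.006,0.048,0.246],"gripper":0.1},{"angular":[-5.7,12.8,1],"slide":[-0.006,0.048,0.246],"gripper":0.1},{"angular":[-5.7,12.8,1],"slide":[-0.006,0.048,0.246],"gripper":0.1},{"angular":[-5.7,12.8,1],"slide":[-0.006,0.048,0.246],"gripper":0.1}]'; python3 - <<'E'
from h import *
import pickle
s=env.snapshot("wrist");cv2.imwrite("pics/y_w.png",s["image"])
pickle.dump((s,env.get_obs()),open("W3.pkl","wb"))
o=env.get_obs();print(o["t"],o["position"],o["qvel"].round(1))
E
```

```text
t: 17.38
position: [0.5599, -0.0279, 0.1713]
orientation: [[0.9, 0.401, 0.173], [-0.158, -0.07, 0.985], [0.407, -0.914, 0.0]]
force: [-1.1, -0.2, 0.9]
width: 0.902
17.4333 [ 0.56019901 -0.02863895  0.17219752] [-1.  -1.2 -0.3 -0.  -0.1  0.3]
```

View pics/y_w.png

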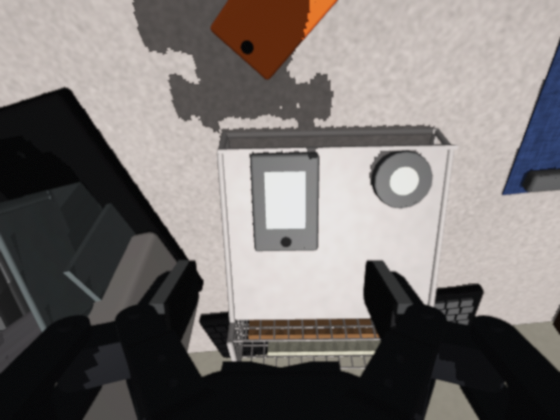

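```bash
python3 - <<'E'
from h import *
im=cv2.imread("pics/y_w.png");cv2.imwrite("pics/y_w2.png",cv2.resize(im[140:265,235:335],None,fx=6,fy=6,interpolation=cv2.INTER_CUBIC))
E
```

```text
(no output)
```

View pics/y_w2.png

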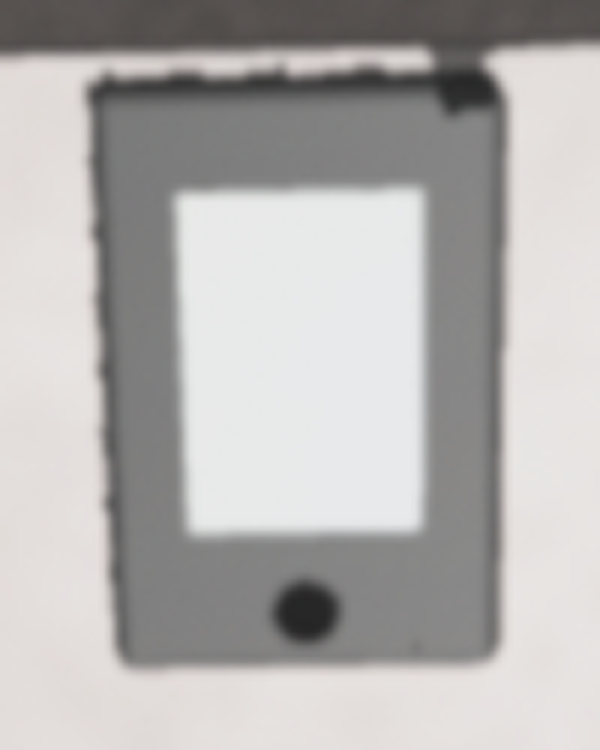

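```bash
python3 - <<'E'
from h import *
import pickle
from scipy.optimize import least_squares
s,o=pickle.load(open("W3.pkl","rb"))
ob=un([[97,92],[502,90],[497,662],[120,665]],(235,140),6)
L=np.array([[-43.3,-28.5,0],[-43.3,28.5,0],[43.3,28.5,0],[43.3,-28.5,0]])/1e3
def f(v):
    R,C=magT(v[0],v[1],v[3],v[4],v[2]); return (proj(s,C+L@R.T)-ob).ravel()
for fix in(0,1):
  g=(lambda v:f(v)) if fix==0 else (lambda v:np.r_[f(v),(v[4]-24)*5])
  r=least_squares(g,[.608,-.036,.07,-10,24],x_scale=[.01,.01,.01,1,1]);print(r.x.round(4),r.fun.round(2))
v=r.x;R,C=magT(v[0],v[1],v[3],v[4],v[2])
print("face centre in tool",o["orientation"].T@(C-o["position"]))
print(proj(s,o["position"]+o["orientation"]@np.array([0,-.0214,0])))
E
```

```text
[ 0.6129 -0.0323  0.0661 -8.9846 25.5914] [ 0.1   0.3   0.19 -0.41 -0.39 -0.08  0.08  0.2 ]
[ 0.6122 -0.0322  0.0672 -8.9773 24.0067] [-0.21  0.43  0.5  -0.3  -0.37 -0.21  0.05  0.07  0.03]
face centre in tool [0.00440322 0.11694132 0.00556938]
[[277.76383073 279.10410243]]
```

```bash
python3 -m inch '[{"angular":[0,-1.05,0],"slide":[0.004,0.02,0.0042],"gripper":0.22},{"angular":[0,-1.05,0],"slide":[0.004,0.05,0.0042],"gripper":0.22},{"angular":[0,-1.05,0],"slide":[0.004,0.075,0.0042],"gripper":0.22},{"angular":[0,-1.05,0],"slide":[0.004,0.09,0.0042],"gripper":0.22},{"angular":[0,-1.05,0],"slide":[0.004,0.095,0.0042],"gripper":0.22},{"angular":[0,-1.05,0],"slide":[0.004,0.095,0.0042],"gripper":0.22},{"angular":[0,-1.05,0],"slide":[0.004,0.095,0.0042],"gripper":0.22}]'; python3 - <<'E'
from h import *
import pickle
s=env.snapshot("wrist");cv2.imwrite("pics/z_w.png",s["image"])
pickle.dump((s,env.get_obs()),open("W4.pkl","wb"))
o=env.get_obs();print(o["t"],o["position"],o["qvel"].round(1),o["force"])
E
```

```text
t: 18.02
position: [0.603, -0.033, 0.0883]
orientation: [[0.901, 0.403, 0.16], [-0.143, -0.072, 0.987], [0.41, -0.912, -0.007]]
force: [0.6, -0.3, 0.8]
width: 0.778
18.0667 [ 0.60300981 -0.03271689  0.08861332] [ 0.4 -0.5  0.1  0.1 -0.1 -0. ] [-0.37957674 -0.56594636  0.46127241]
```

View pics/z_w.png

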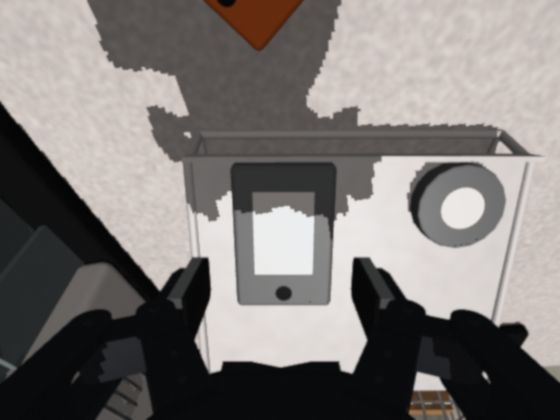

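```bash
python3 -m inch '[{"angular":[0,0,0],"slide":[0,0,0.002],"gripper":0.25},{"angular":[0,0,0],"slide":[0,0.012,0.002],"gripper":0.25},{"angular":[0,0,0],"slide":[0,0.024,0.002],"gripper":0.25},{"angular":[0,0,0],"slide":[0,0.03,0.002],"gripper":0.25},{"angular":[0,0,0],"slide":[0,0.03,0.002],"gripper":0.25},{"angular":[0,0,0],"slide":[0,0.03,0.002],"gripper":0.25}]'; python3 - <<'E'
from h import *
import pickle
s=env.snapshot("wrist");cv2.imwrite("pics/aa_w.png",s["image"])
o=env.get_obs();print(o["t"],o["position"],o["qvel"].round(1),o["force"])
E
```

```text
t: 18.57
position: [0.6154, -0.0328, 0.0617]
orientation: [[0.901, 0.404, 0.159], [-0.142, -0.072, 0.987], [0.41, -0.912, -0.007]]
force: [-1.1, -0.0, -0.6]
width: 0.748
18.6167 [ 0.61540653 -0.03280942  0.06184569] [ 0.  -0.3  0.1  0.1 -0.  -0.2] [-0.60026545 -0.71272975  0.48173459]
```

View pics/aa_w.png

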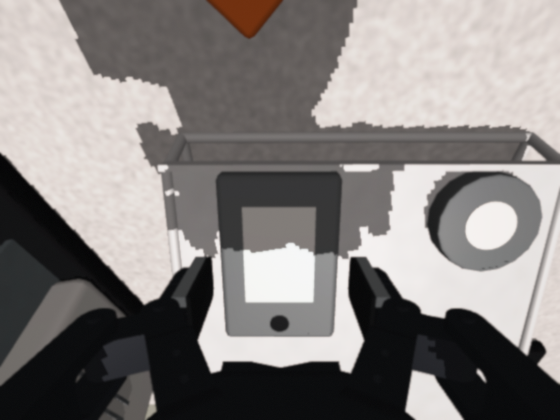

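```bash
python3 -m inch '[{"angular":[0,-0.3,0],"slide":[0,0.006,-0.0005],"gripper":0.25},{"angular":[0,-0.3,0],"slide":[0,0.012,-0.0005],"gripper":0.25},{"angular":[0,-0.3,0],"slide":[0,0.015,-0.0005],"gripper":0.25},{"angular":[0,-0.3,0],"slide":[0,0.016,-0.0005],"gripper":0.25},{"angular":[0,-0.3,0],"slide":[0,0.016,-0.0005],"gripper":0.25}]'; python3 -m inch '[{"angular":[0,0,0],"slide":[0,0.002,0],"gripper":0.25},{"angular":[0,0,0],"slide":[0,0.003,0],"gripper":0.25},{"angular":[0,0,0],"slide":[0,0.003,0],"gripper":0.25}]'
```

```text
t: 19.03
position: [0.6217, -0.0344, 0.0467]
orientation: [[0.902, 0.404, 0.154], [-0.137, -0.072, 0.988], [0.41, -0.912, -0.009]]
force: [0.2, -0.1, 0.2]
width: 0.749
t: 19.28
position: [0.6229, -0.0347, 0.0438]
orientation: [[0.902, 0.403, 0.154], [-0.137, -0.072, 0.988], [0.41, -0.912, -0.009]]
force: [-0.2, 0.5, 0.0]
width: 0.751
```

```bash
python3 -m inch '[{"angular":[0,0,0],"slide":[0,0.001,0],"gripper":0.25},{"angular":[0,0,0],"slide":[0,0.002,0],"gripper":0.25},{"angular":[0,0,0],"slide":[0,0.002,0],"gripper":0.25}]'; python3 -m inch '[{"angular":[0,0,0],"slide":[0,0.001,0],"gripper":0.25},{"angular":[0,0,0],"slide":[0,0.002,0],"gripper":0.25},{"angular":[0,0,0],"slide":[0,0.002,0],"gripper":0.25}]'
```

```text
t: 19.53
position: [0.6235, -0.0347, 0.0425]
orientation: [[0.902, 0.404, 0.154], [-0.137, -0.072, 0.988], [0.41, -0.912, -0.009]]
force: [-1.9, 0.7, 4.4]
width: 0.751
t: 19.78
position: [0.6236, -0.0347, 0.0424]
orientation: [[0.901, 0.405, 0.154], [-0.137, -0.072, 0.988], [0.411, -0.912, -0.009]]
force: [-7.8, -0.8, 14.1]
width: 0.75
```

```bash
python3 -m inch '[{"angular":[0,0,0],"slide":[0,-0.0095,0],"gripper":0.25},{"angular":[0,0,0],"slide":[0,-0.0095,0],"gripper":0.25},{"angular":[0,0,0],"slide":[0,-0.0095,0],"gripper":0.25},{"angular":[0,0,0],"slide":[0,-0.0095,0],"gripper":0.25}]'; python3 -m inch '[{"angular":[0,0,0],"slide":[0,0,0],"gripper":0.5},{"angular":[0,0,0],"slide":[0,0,0],"gripper":0.5},{"angular":[0,0,0],"slide":[0,0,0],"gripper":0.5}]' 80
python3 - <<'E'
from h import *
s=env.snapshot("wrist");cv2.imwrite("pics/ab_w.png",cv2.resize(s["image"][160:360,190:370],None,fx=4,fy=4,interpolation=cv2.INTER_CUBIC)[:800])
o=env.get_obs();print(o["t"],o["position"],o["force"],o["width"])
E
```

```text
t: 20.12
position: [0.62, -0.0341, 0.0511]
orientation: [[0.901, 0.405, 0.154], [-0.137, -0.072, 0.988], [0.411, -0.911, -0.009]]
force: [0.7, -0.1, 0.3]
width: 0.752
t: 20.37
position: [0.6197, -0.0339, 0.0514]
orientation: [[0.901, 0.405, 0.154], [-0.137, -0.072, 0.988], [0.411, -0.911, -0.009]]
force: [-4.0, -0.8, 8.2]
width: 0.654
20.4167 [ 0.6197297  -0.03396415  0.05143726] [-4.82501953 -0.38916441  8.21219845] 0.6577500150875877
```

View pics/ab_w.png

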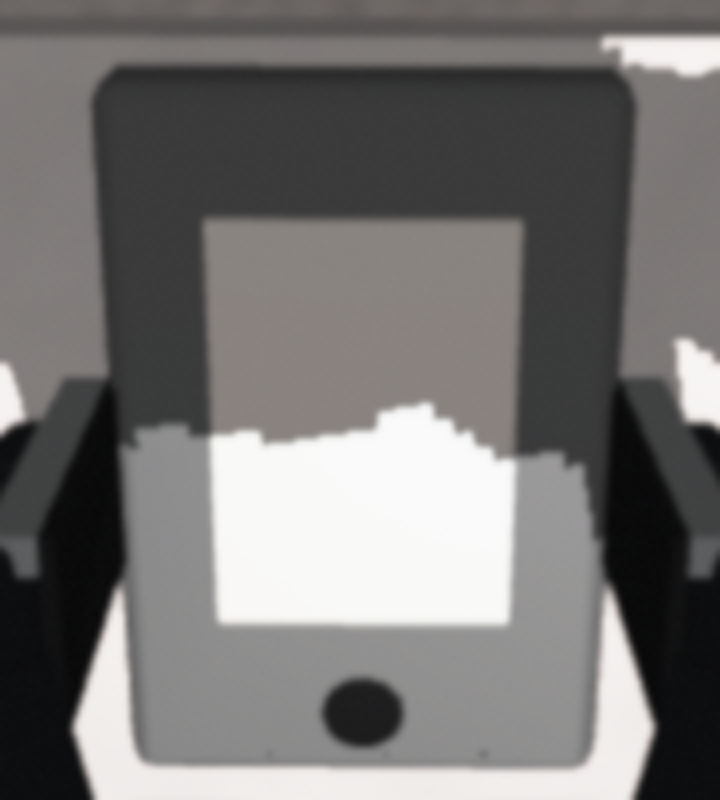

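```bash
python3 -m inch '[{"angular":[0,0,0],"slide":[0,-0.01,0],"gripper":0.5},{"angular":[0,0,0],"slide":[0,-0.035,0],"gripper":0.5},{"angular":[0,0,0],"slide":[0,-0.07,0],"gripper":0.5},{"angular":[0,0,0],"slide":[0,-0.11,0],"gripper":0.5},{"angular":[0,0,0],"slide":[0,-0.15,0],"gripper":0.5},{"angular":[0,0,0],"slide":[0,-0.19,0],"gripper":0.5},{"angular":[0,0,0],"slide":[0,-0.21,0],"gripper":0.5},{"angular":[0,0,0],"slide":[0,-0.21,0],"gripper":0.5}]' 100; python3 - <<'E'
from h import *
s=env.snapshot("wrist");cv2.imwrite("pics/ac_w.png",s["image"])
Rm,M=mag();where()
for z in(.13,.055): delta(toolR(Rm),M+Rm@[.0019,-.001,z])
E
```

```text
t: 21.08
position: [0.5349, -0.0188, 0.2475]
orientation: [[0.898, 0.412, 0.154], [-0.135, -0.074, 0.988], [0.418, -0.908, -0.011]]
force: [0.3, -0.1, 0.4]
width: 0.644
t 21.13 TCPmag mm [  5.01 255.48 102.89] Fmag [ 0.2 -0.5 -0.4] tilt [  5.92 -11.44  -0.5 ] w 0.643
t 21.1333 ang [5.92, -11.44, -0.5] slide [0.0479, -0.0009, -0.2534] F [ 0.3 -0.5 -0.3] w 0.643
t 21.1333 ang [5.92, -11.44, -0.5] slide [0.0478, 0.0737, -0.2457] F [ 0.3 -0.5 -0.3] w 0.643
```

View pics/ac_w.png

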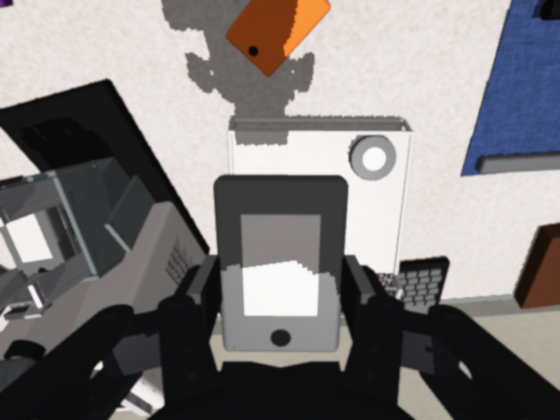

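```bash
python3 -m inch '[{"angular":[1,-2,0],"slide":[0.007,0,-0.038],"gripper":0.5},{"angular":[2,-4,-0.1],"slide":[0.014,0,-0.076],"gripper":0.5},{"angular":[3,-6,-0.2],"slide":[0.021,0,-0.114],"gripper":0.5},{"angular":[4,-8,-0.3],"slide":[0.028,0,-0.152],"gripper":0.5},{"angular":[5,-10,-0.4],"slide":[0.035,0,-0.19],"gripper":0.5},{"angular":[5.9,-11.4,-0.5],"slide":[0.042,0,-0.225],"gripper":0.5},{"angular":[5.9,-11.4,-0.5],"slide":[0.048,0,-0.2534],"gripper":0.5},{"angular":[5.9,-11.4,-0.5],"slide":[0.048,0,-0.2534],"gripper":0.5},{"angular":[5.9,-11.4,-0.5],"slide":[0.048,0,-0.2534],"gripper":0.5},{"angular":[5.9,-11.4,-0.5],"slide":[0.048,0,-0.2534],"gripper":0.5}]'; python3 - <<'E'
from h import *
Rm,M=mag();where()
delta(toolR(Rm),M+Rm@[.0019,-.001,.052])
E
```

```text
t: 21.97
position: [0.538, -0.2748, 0.2654]
orientation: [[0.906, 0.418, -0.069], [0.061, 0.033, 0.998], [0.42, -0.908, 0.004]]
force: [0.4, 1.1, -1.9]
width: 0.644
t 21.97 TCPmag mm [ 1.3000e-01 -5.0000e-02  1.2728e+02] Fmag [-0.4  1.  -1.9] tilt [-0.19 -0.16 -0.2 ] w 0.644
t 21.9667 ang [-0.19, -0.16, -0.2] slide [0.002, 0.0753, -0.0012] F [ 0.4  1.1 -1.9] w 0.644
```

```bash
python3 -m inch '[{"angular":[-0.2,-0.15,-0.2],"slide":[0.002,0.03,-0.0012],"gripper":0.5},{"angular":[-0.2,-0.15,-0.2],"slide":[0.002,0.06,-0.0012],"gripper":0.5},{"angular":[-0.2,-0.15,-0.2],"slide":[0.002,0.075,-0.0012],"gripper":0.5},{"angular":[-0.2,-0.15,-0.2],"slide":[0.002,0.075,-0.0012],"gripper":0.5},{"angular":[-0.2,-0.15,-0.2],"slide":[0.002,0.075,-0.0012],"gripper":0.5},{"angular":[-0.2,-0.15,-0.2],"slide":[0.002,0.075,-0.0012],"gripper":0.5}]'; python3 - <<'E'
from h import *
Rm,M=mag();s=env.snapshot("wrist");where()
delta(toolR(Rm),M+Rm@[.0019,-.001,.037])
cv2.imwrite("pics/ad_w.png",cv2.resize(s["image"][120:230,180:380],None,fx=4,fy=4,interpolation=cv2.INTER_CUBIC))
E
```

```text
t: 22.47
position: [0.5713, -0.2723, 0.1986]
orientation: [[0.904, 0.422, -0.071], [0.064, 0.03, 0.997], [0.423, -0.906, -0.0]]
force: [0.0, -0.3, -0.6]
width: 0.642
t 22.52 TCPmag mm [ 2.57 -0.49 53.14] Fmag [-0.4  0.  -0.6] tilt [0.04 0.07 0.06] w 0.64
t 22.5167 ang [0.04, 0.07, 0.06] slide [-0.0007, 0.0161, -0.0005] F [-0.1  0.  -0.7] w 0.64
```

View pics/ad_w.png

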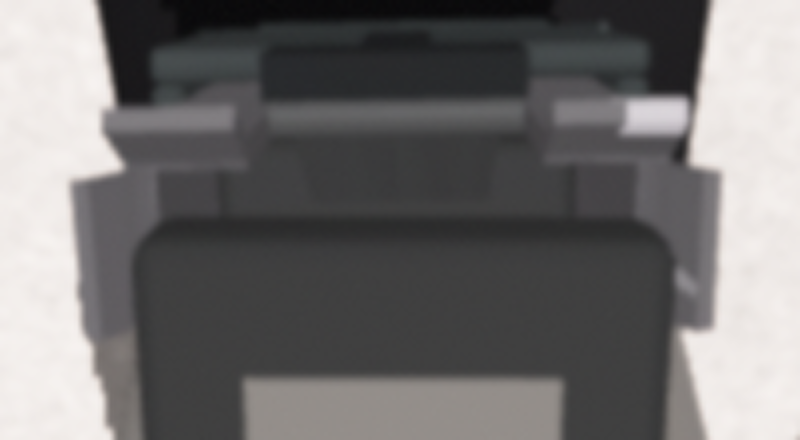

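```bash
python3 -m inch '[{"angular":[0,0,0],"slide":[-0.0007,0,-0.0006],"gripper":0.5},{"angular":[0,0,0],"slide":[-0.0007,0.005,-0.0006],"gripper":0.5},{"angular":[0,0,0],"slide":[-0.0007,0.01,-0.0006],"gripper":0.5},{"angular":[0,0,0],"slide":[-0.0007,0.016,-0.0006],"gripper":0.5},{"angular":[0,0,0],"slide":[-0.0007,0.016,-0.0006],"gripper":0.5},{"angular":[0,0,0],"slide":[-0.0007,0.016,-0.0006],"gripper":0.5}]' 110; python3 - <<'E'
from h import *
s=env.snapshot("wrist");where()
cv2.imwrite("pics/ae_w.png",cv2.resize(s["image"][120:230,180:380],None,fx=4,fy=4,interpolation=cv2.INTER_CUBIC))
E
```

```text
t: 23.02
position: [0.5775, -0.2728, 0.1838]
orientation: [[0.904, 0.422, -0.071], [0.064, 0.03, 0.998], [0.423, -0.906, -0.0]]
force: [-0.3, -0.2, 0.1]
width: 0.631
t 23.07 TCPmag mm [ 1.68 -1.02 36.81] Fmag [-0.1  0.3 -0.7] tilt [0.02 0.05 0.03] w 0.637
```

View pics/ae_w.png

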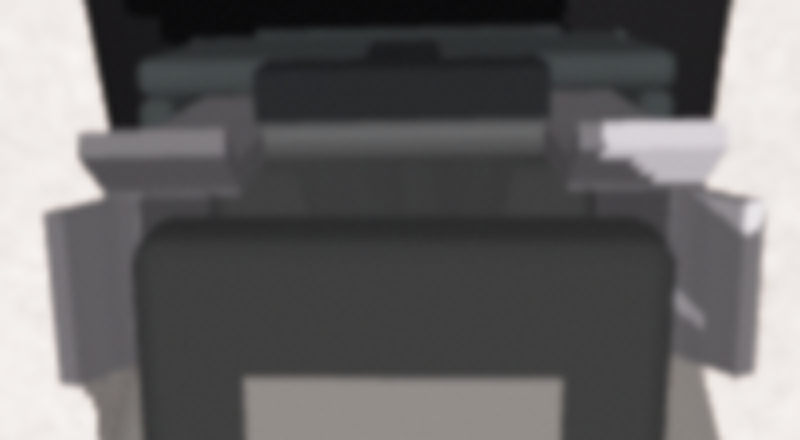

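```bash
python3 -m inch '[{"angular":[0,0,0],"slide":[0,0.004,0],"gripper":0.5},{"angular":[0,0,0],"slide":[0,0.008,0],"gripper":0.5},{"angular":[0,0,0],"slide":[0,0.012,0],"gripper":0.5},{"angular":[0,0,0],"slide":[0,0.016,0],"gripper":0.5},{"angular":[0,0,0],"slide":[0,0.02,0],"gripper":0.5},{"angular":[0,0,0],"slide":[0,0.02,0],"gripper":0.5}]' 110; python3 -c "
from h import *
where()"; python3 -m inch '[{"angular":[0,0,0],"slide":[0,0.004,0],"gripper":0.5},{"angular":[0,0,0],"slide":[0,0.008,0],"gripper":0.5},{"angular":[0,0,0],"slide":[0,0.012,0],"gripper":0.5},{"angular":[0,0,0],"slide":[0,0.014,0],"gripper":0.5},{"angular":[0,0,0],"slide":[0,0.014,0],"gripper":0.5}]'; python3 -c "
from h import *
where()"
```

```text
t: 23.57
position: [0.5861, -0.2722, 0.165]
orientation: [[0.904, 0.421, -0.071], [0.064, 0.03, 0.998], [0.422, -0.906, 0.0]]
force: [-0.5, -0.4, -0.4]
width: 0.636
t 23.57 TCPmag mm [ 1.38 -0.84 15.91] Fmag [-0.6 -0.4 -0.1] tilt [-0.02  0.04 -0.01] w 0.636
t: 23.98
position: [0.5921, -0.2721, 0.1528]
orientation: [[0.904, 0.422, -0.071], [0.065, 0.029, 0.997], [0.423, -0.906, -0.001]]
force: [-1.3, -0.7, 1.6]
width: 0.638
t 23.98 TCPmag mm [ 1.65 -1.19  2.28] Fmag [-0.6 -0.6  2. ] tilt [0.03 0.08 0.02] w 0.638
```

```bash
python3 -m inch '[{"angular":[0,0,0],"slide":[0,0.003,0],"gripper":0.5},{"angular":[0,0,0],"slide":[0,0.006,0],"gripper":0.5},{"angular":[0,0,0],"slide":[0,0.009,0],"gripper":0.5},{"angular":[0,0,0],"slide":[0,0.009,0],"gripper":0.5}]' 110; python3 -c "
from h import *
where()"; python3 -m inch '[{"angular":[0,0,0],"slide":[0,0.002,0],"gripper":0.5},{"angular":[0,0,0],"slide":[0,0.004,0],"gripper":0.5},{"angular":[0,0,0],"slide":[0,0.006,0],"gripper":0.5},{"angular":[0,0,0],"slide":[0,0.006,0],"gripper":0.5}]'; python3 -c "
from h import *
where()"
```

```text
t: 24.32
position: [0.5962, -0.2718, 0.1442]
orientation: [[0.904, 0.422, -0.071], [0.064, 0.029, 0.997], [0.423, -0.906, -0.001]]
force: [0.1, 0.6, 1.7]
width: 0.637
t 24.32 TCPmag mm [ 1.8  -1.11 -7.22] Fmag [0.8 0.6 1.5] tilt [0.02 0.07 0.03] w 0.637
t: 24.65
position: [0.5988, -0.2716, 0.1389]
orientation: [[0.904, 0.422, -0.071], [0.065, 0.029, 0.997], [0.423, -0.906, -0.001]]
force: [-2.7, 0.2, 5.1]
width: 0.633
t 24.65 TCPmag mm [  1.85  -1.07 -13.15] Fmag [-0.2  0.4  5.7] tilt [0.01 0.08 0.03] w 0.633
```

Target is TCP mag z ≈ -26.3, as for the first blank.

```bash
python3 -m inch '[{"angular":[0,0,0],"slide":[0,0.002,0],"gripper":0.5},{"angular":[0,0,0],"slide":[0,0.004,0],"gripper":0.5},{"angular":[0,0,0],"slide":[0,0.006,0],"gripper":0.5},{"angular":[0,0,0],"slide":[0,0.007,0],"gripper":0.5},{"angular":[0,0,0],"slide":[0,0.007,0],"gripper":0.5}]' 120; python3 -c "
from h import *
where()"; python3 -m inch '[{"angular":[0,0,0],"slide":[0,0.002,0],"gripper":0.5},{"angular":[0,0,0],"slide":[0,0.004,0],"gripper":0.5},{"angular":[0,0,0],"slide":[0,0.006,0],"gripper":0.5},{"angular":[0,0,0],"slide":[0,0.006,0],"gripper":0.5},{"angular":[0,0,0],"slide":[0,0.006,0],"gripper":0.5}]'; python3 - <<'E'
from h import *
where()
s=env.snapshot("wrist");cv2.imwrite("pics/af_w.png",cv2.resize(s["image"][130:390,180:380],None,fx=3,fy=3,interpolation=cv2.INTER_CUBIC)[:780])
E
```

```text
t: 25.07
position: [0.6016, -0.2713, 0.1329]
orientation: [[0.904, 0.422, -0.071], [0.065, 0.029, 0.997], [0.423, -0.906, -0.001]]
force: [-5.1, 0.9, 6.8]
width: 0.637
t 25.07 TCPmag mm [  1.9   -1.   -19.72] Fmag [-1.7  1.3  8.3] tilt [0.01 0.09 0.04] w 0.637
t: 25.48
position: [0.604, -0.2711, 0.1278]
orientation: [[0.904, 0.422, -0.071], [0.065, 0.029, 0.997], [0.423, -0.906, -0.001]]
force: [-5.1, 0.4, 7.1]
width: 0.637
t 25.48 TCPmag mm [  1.9   -0.96 -25.33] Fmag [-1.5  0.7  8.6] tilt [0.01 0.09 0.05] w 0.637
```

View pics/af_w.png

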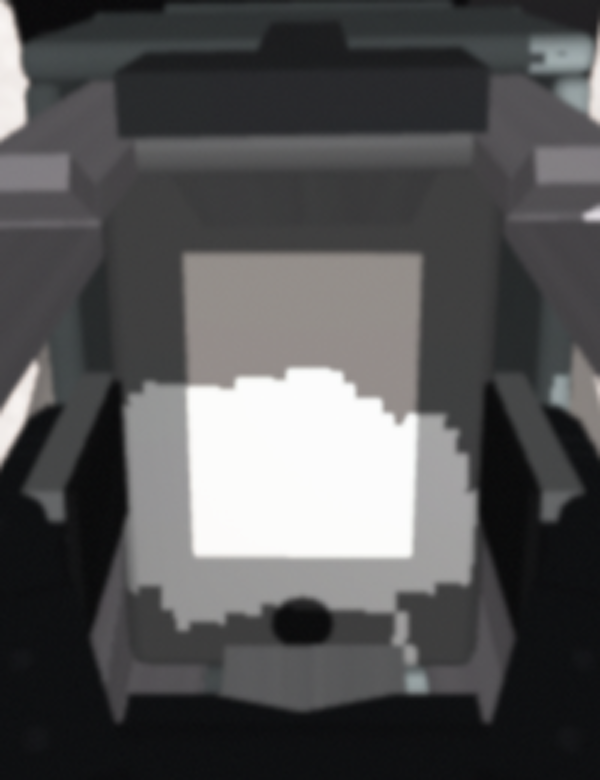

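Both catches have snapped over the second blank: the low one shows at crop row ~200 and the high one at row ~645. One more small press, then release and retract.

```bash
python3 -m inch '[{"angular":[0,0,0],"slide":[0,0.0015,0],"gripper":0.5},{"angular":[0,0,0],"slide":[0,0.0015,0],"gripper":0.5},{"angular":[0,0,0],"slide":[0,0.0015,0],"gripper":0.5}]' 110; python3 -c "
from h import *
where()"; python3 -m inch '[{"angular":[0,0,0],"slide":[0,0,0],"gripper":0.2},{"angular":[0,0,0],"slide":[0,0,0],"gripper":0.2},{"angular":[0,0,0],"slide":[0,-0.01,0],"gripper":0.2},{"angular":[0,0,0],"slide":[0,-0.03,0],"gripper":0.2},{"angular":[0,0,0],"slide":[0,-0.05,0],"gripper":0.2},{"angular":[0,0,0],"slide":[0,-0.07,0],"gripper":0.2},{"angular":[0,0,0],"slide":[0,-0.1,0],"gripper":0.2},{"angular":[0,0,0],"slide":[0,-0.13,0],"gripper":0.2},{"angular":[0,0,0],"slide":[0,-0.13,0],"gripper":0.2},{"angular":[0,0,0],"slide":[0,-0.13,0],"gripper":0.2}]' 60; python3 - <<'E'
from h import *
where()
s=env.snapshot("wrist");cv2.imwrite("pics/ag_w.png",s["image"]);cv2.imwrite("pics/ag_w2.png",cv2.resize(s["image"][100:300,180:380],None,fx=4,fy=4,interpolation=cv2.INTER_CUBIC)[:760])
cv2.imwrite("pics/ag_sc.png",env.snapshot("scene")["image"]);cv2.imwrite("pics/ag_si.png",env.snapshot("side")["image"])
E
```

```text
t: 25.78
position: [0.6044, -0.271, 0.1269]
orientation: [[0.904, 0.422, -0.071], [0.065, 0.029, 0.997], [0.423, -0.906, -0.001]]
force: [-5.6, -0.3, 7.7]
width: 0.634
t 25.78 TCPmag mm [  1.88  -0.94 -26.32] Fmag [-1.9  0.1  9.3] tilt [0.02 0.09 0.06] w 0.634
t: 26.62
position: [0.5497, -0.2758, 0.2469]
orientation: [[0.902, 0.425, -0.07], [0.065, 0.026, 0.998], [0.426, -0.905, -0.004]]
force: [0.1, 0.4, -0.3]
width: 0.803
t 26.62 TCPmag mm [  2.85  -1.82 105.63] Fmag [-0.   0.4 -0.3] tilt [0.21 0.12 0.21] w 0.803
```

View pics/ag_w2.png

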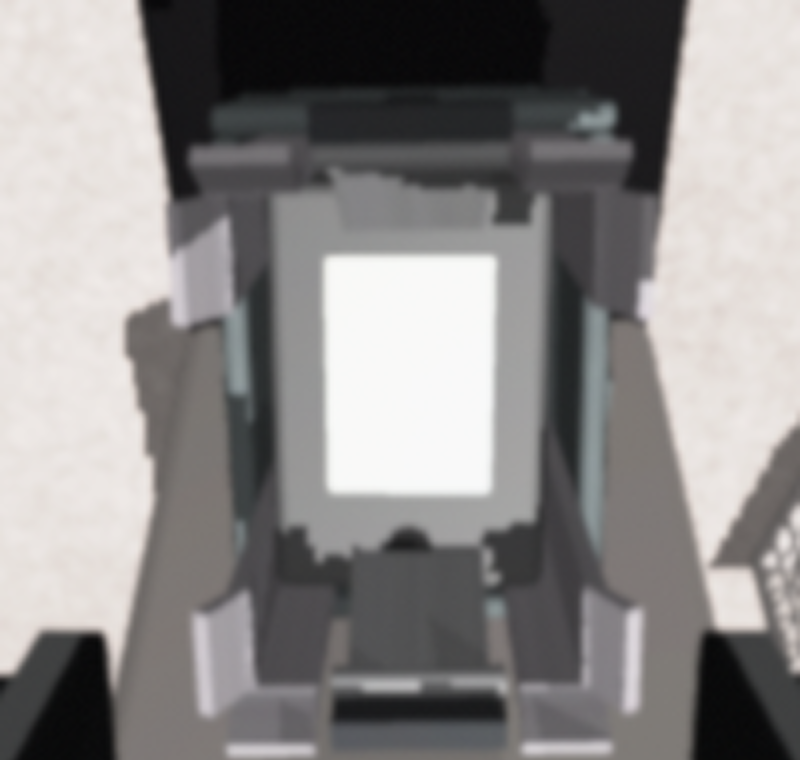

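View pics/ag_si.png

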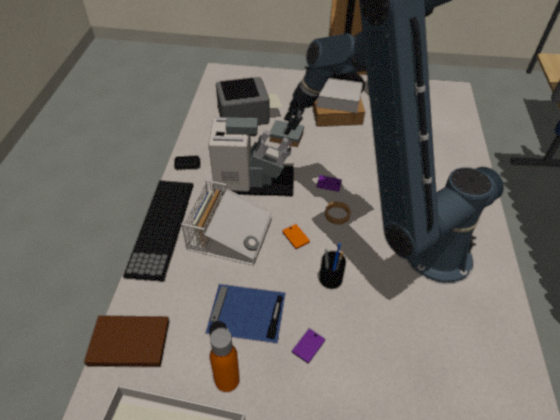

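View pics/ag_sc.png

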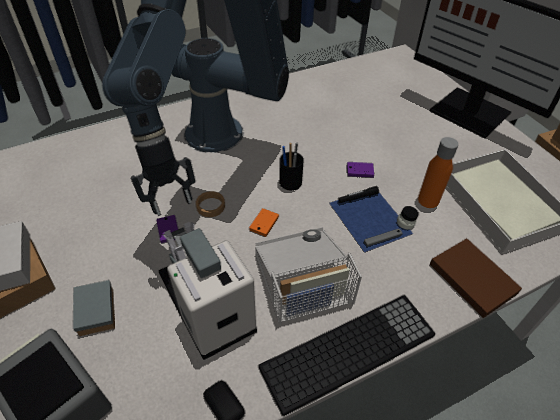

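```bash
python3 -m inch '[{"angular":[0,0,0],"slide":[0,-0.02,0],"gripper":0.2},{"angular":[0,0,0],"slide":[0,-0.03,0],"gripper":0.2},{"angular":[0,0,0],"slide":[0,-0.03,0],"gripper":0.2},{"angular":[0,0,0],"slide":[0,-0.03,0],"gripper":0.2}]'; python3 -c "
from h import *
where()
print(env.job_done())"
```

```text
t: 27.1
position: [0.5366, -0.2754, 0.2707]
orientation: [[0.904, 0.421, -0.071], [0.064, 0.03, 0.997], [0.422, -0.906, 0.0]]
force: [0.7, -0.3, -0.2]
width: 0.797
t 27.1 TCPmag mm [  1.13  -0.53 132.63] Fmag [ 0.6 -0.3 -0.4] tilt [-0.06  0.05 -0.01] w 0.797
the job is handed in; nothing more can be done
None
```

Both tag blanks are in the feeder: I loaded the one from the blue mat first, then the one from the organiser tray. I pressed each down along the magazine's slant until both catches snapped over it, and handed the job in at 27.1 s of the 72 s.

**Last checks:** the wrist picture after letting go shows the second blank lying flat and centred, with the low and high catches both over its ends. In the scene and side pictures the other things look to be where they started. The gripper stood clear of the feeder, with about zero force on the wrist.

**Checks that disagreed:**
- **Fingertip position:** the fingertips turned out to be about 15 mm behind the reported tool point, not 22 mm ahead as stated. I measured this by touching the mat and the tray lightly, and set the grip depth from that.
- **Camera position:** the scene camera placed the mat blank about 8–10 mm from where the side and wrist cameras did, so I used the wrist pictures for aligning.
- **Pressing force:** it peaked at about 6 N for the first blank and 9 N for the second, so the first was below the 8–15 N stated.
- **Not read directly:** I judged the snap-in from the pictures, as the catch and spring-plate positions cannot be read directly.

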